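# Clear down the scissor-sharpening bench

### The arm

A 6-joint arm with a two-finger parallel gripper is mounted at the origin on the work surface. World frame = base frame: x ahead of the robot, y to its left, z up, the work surface at z = 0. Lengths are in m, angles in rad, forces in N, time in s.
With the tool pointing down it reaches from about 0.375 to 0.75 m from the base axis. Payload 9 kg.
Tool frame: the origin (TCP) lies midway between the tips of the shut fingers; the grasp point (between the pads) lies behind it (bot.grip_depth is the z of the grasp point in the tool frame, in m); z points along the fingers, y is the line along which they close (so a half turn about z gives the same grasp; the last joint's range is limited). The gripper opens to 85 mm and grips with 20 to 120 N. Pads are 22 mm wide; open, the fingers measure 114 mm over their backs; the gripper's body (76 mm by 85 mm) begins 54 mm behind the grasp point. The pads swing forward as they close: fully open they stand 13 mm farther back than shut.
Start: joints at [1.05, 0.104, 0.097, 1.564, 0, 1.353], TCP at [0.179, 0.573, 0.231] pointing down, gripper open.
Joint ranges: [-2.99, 2.99], [-0.84, 1.86], [-1.1, 1.16], [-1.84, 2.11], [-1.51, 1.56], [-3.14, 3.14]. Speed limits (rad/s): [2.22, 2.22, 2.57, 3.14, 3.14, 3.14].

### API

Orientations are given as a 3x3 rotation matrix whose columns are the frame's x, y, z axes.
In Python, from rig import bot, eyes gives the robot as it stands.
- The arm moves only by the shell command python3 -m pendant 'ROWS' [FORCE]. ROWS is JSON, a list of rows, each an object of numbers: "dx", "dy", "dz": the shift along the tool's x, y, z in m; "twist": the turn about the tool's z in rad; "jaw": the closure in counts, from 0 (fully open) to 255 (shut). A call has exactly 8 rows; each row is the pose to reach, as a shift and turn from the pose commanded when the call began, along the tool's axes at that moment; what a row does not reach only later rows make up. A row lasts 1/12 s, in which the tool goes at most 41.7 mm and 7.16 degrees, less where a joint would pass 70% of its speed; a pose out of reach is approached as far as the arm can. A call with a gripper value outside its range is refused whole. The fingers move at their own pace and stop on an object; FORCE is the grip in N (left out, the last holds). Time passes only in rows, so rows that repeat a pose let the fingers close, or fill a call up. It gives the time, the measured TCP pose, the force, the opening and the grip force at its end, in the units of the state.
- bot.sense(): the state, without advancing time (a new reading comes with each control period).
- eyes.snapshot(name): name is "scene" or "top" or "wrist"; returns a dict with "img" (420x560x3 uint8, blue, green, red), "intrinsics" (3x3 intrinsics, pixels), "world_to_cam" (4x4, takes a point from world to camera coordinates); the wrist camera has in their place "T_tool_cam" (4x4, takes a point from camera to tool coordinates, whose origin is the TCP and whose axes are the flange's). Camera axes: x right, y up, looking along -z (the intrinsics and any distortion apply to the point x, -y, -z); pixel columns grow to the right and rows downward; lengths in m; the calibration is good to about 2 mm. The wrist camera is an equidistant fisheye: a pixel r from the principal point sees the ray r / f radians off the axis. A picture is of the moment at which its call begins: read the wrist's pose just before it. There is no depth.
- bot.job_done(): hands the job in; it is judged then, once.
The state is a dict: "time_s": time; "joint_pos": joint angles; "dq": joint speeds; "joint_efforts": joint torques, N m; "ee_pos": TCP position; "tool_rot": TCP orientation; "ft_force": force on the tool from outside, world axes, zero at the start; "wrist_torque": the same for the moment, N m; "opening": opening from 0.0 (shut) to 1.0 (fully open); "gripper_force": force on a finger pad.
Only numpy, scipy, OpenCV 4.12 (cv2) and the standard library are available. Lean on these libraries where they do the work, as an engineer would, in place of code of your own. Each camera call takes 0.05 s, during which the arm holds its last target. There are 200 camera calls.

### The job

One clamp adapter has jammed under the keepers of the sharpening slide: hold the nylon block and knock the adapter along the slide with it until it comes clear at the loading end, without touching the adapter with the gripper while it is still under the keepers. Then lift it out and stand it, with every other adapter on the bench, upright behind the lip of the grey rack, put the block away in the rack too, and stand the oil bottles upright in the drip tray. Leave everything else where it is.

Things in the scene. Friction and masses are not known exactly. Their poses are not given: they have to be found in the camera images.
- slide: sharpening slide, fixed: aluminium rail 380 mm long, on it a steel carriage bed 290 x 90 mm, top 50 mm above the bench, with a keeper bridge. Origin on the bench under the bridge's middle; x runs along the bed, +x towards the loading end where adapters come out, z up. The bed is open and flat but for the bridge and an end stop 6 mm high at x = +137 mm.
- bed_mid (a point): point on the bed's top at the middle of the keeper bridge, axes as the slide's. The bridge covers x = -12 to +12 mm: side walls outside y = +-27 mm, on them two dark keeper strips, 34 mm apart (y = -17 to +17), 23.5 to 31.5 mm above the bed. Inside, a sprung brass gib on the +y side presses on an adapter's foot.
- jammed_c (a point): adapter like the others, same centre and axes (x along the slide), stuck in the bridge: foot under the keepers, rib up through the gap, rear end face 20 to 32 mm behind bed_mid. It slides to the slide's +x under a steady push of 10 to 20 N, stops when not pushed, and is clear of the keepers once its centre is 50 mm past bed_mid (until about 40 mm it counts as under them).
- block_c (a point): the nylon knocking block, white with a blue band, 100 long (x) x 26 wide (y) x 50 mm high (z), 0.14 kg; the point is at its centre. It fits lengthwise between the keeper strips.
- rack: the grey steel adapter rack, a fixed tray with a retaining lip all round: inside 120 (x) x 360 mm (y), walls 4 mm thick, lip 34 mm above the bench, floor 4 mm above the bench. Origin on the bench at its middle.
- drip_tray: the drip tray, wooden floor and dark steel lip all round, fixed: inside 180 (x) x 110 mm (y), walls 4 mm thick, lip 39 mm above the bench, floor 4 mm above the bench. Origin on the bench at its middle. The amber vial already stands in it towards -x.
- adapter1_c (a point): lying loose on the bench (may be absent): a scissor-clamp adapter: bare aluminium block, foot 70 x 52 x 22 mm high, on it a lengthwise upright rib 70 x 22 x 36 mm high (58 mm tall in all, dark strip on each rib side), 0.3 to 0.45 kg. The point is at its centre, 29 mm above its underside; x runs along the rib, y across it, z up.
- adapter2_c (a point): lying loose on the bench (may be absent): a scissor-clamp adapter: bare aluminium block, foot 70 x 52 x 22 mm high, on it a lengthwise upright rib 70 x 22 x 36 mm high (58 mm tall in all, dark strip on each rib side), 0.3 to 0.45 kg. The point is at its centre, 29 mm above its underside; x runs along the rib, y across it, z up.
- adapter3_c (a point): lying loose on the bench (may be absent): a scissor-clamp adapter: bare aluminium block, foot 70 x 52 x 22 mm high, on it a lengthwise upright rib 70 x 22 x 36 mm high (58 mm tall in all, dark strip on each rib side), 0.3 to 0.45 kg. The point is at its centre, 29 mm above its underside; x runs along the rib, y across it, z up.
- oil1_c (a point): an oil bottle with a blue nozzle standing on the bench (may be absent): cream cylinder 48 mm across and 84 mm high, then shoulder and nozzle up to 122 mm, 0.15 kg. The point is on its axis 61 mm above its underside, z up.
- oil2_c (a point): an oil bottle with a red nozzle standing on the bench (may be absent): cream cylinder 48 mm across and 84 mm high, then shoulder and nozzle up to 122 mm, 0.15 kg. The point is on its axis 61 mm above its underside, z up.
- vial: amber glass vial, 36 mm across and 85 mm high, in the drip tray; not part of the job. Origin at its underside.
- stone: grey honing stone 150 (x) x 50 x 25 mm lying on the bench; not part of the job. Origin at its underside.
- screwdriver: screwdriver lying on the bench; not part of the job. Origin at its underside.
- tin: green compound tin, 68 mm across, 28 mm high; not part of the job. Origin at its underside.
- brush: bench brush lying on the bench; not part of the job. Origin at its underside.
- spray: white spray bottle with a green band, 76 mm across, 200 mm high; not part of the job. Origin at its underside.
- tool_jar: glass jar, 64 mm across, with two red-handled drivers standing in it, 160 mm high; not part of the job. Origin at its underside.
Things that resemble listed ones, but are neither listed nor needed, are in the scene too. Leave any blue look-alike of the part that bears jammed_c alone. Leave any black look-alike of the part that bears oil1_c alone.

How it is judged:
By the outcome, as a careful person would: the job done as asked, in the order asked, and still so for the second after the job is handed in, with the robot touching nothing.
Of adapter1, adapter2, adapter3, oil1, oil2 only 3 to 5 are there at a start; the rules pass over those that are not, and their reading is None.
At some moment in a run one of adapter1, adapter2, adapter3, block may be knocked a few centimetres aside while the robot is not near it.
It also fails if it takes over 210 s, if anything falls off the work surface, if the arm or the gripper's body presses on something with over 40 N, if the wrist force passes 120 N, or if a joint passes its speed limit or range.

## Working session

There is one attempt and no reset: what is moved stays moved. The work goes in short steps, Python scripts to look and compute and a shell command to move; the robot and the scene stay as the last step left them, time stands still between calls to the robot, and variables do not carry over. Pictures are saved under pics/ and viewed, at most 14 in all, crops included, and the job is handed in when it is done.

```bash
ls; mkdir -p pics
python3 - <<'E'
from rig import bot, eyes
import cv2, numpy as np
for n in ("scene","top"):
    s=eyes.snapshot(n); cv2.imwrite(f"pics/{n}0.png",s["img"]); np.savez(f"{n}0.npz",**s)
    print(n,s["intrinsics"].tolist(),np.round(s["world_to_cam"],4).tolist(),[k for k in s])
print(bot.sense(),bot.grip_depth)
E
```

```text
pics
scene [[385.77133285422644, 0.0, 276.9059934730251], [0.0, 385.77133285422644, 204.36166769388677], [0.0, 0.0, 1.0]] [[-0.8047, 0.5935, -0.0159, 0.3658], [-0.3799, -0.494, 0.7821, 0.1544], [0.4563, 0.6353, 0.623, -1.6264], [0.0, 0.0, 0.0, 1.0]] ['img', 'intrinsics', 'world_to_cam']
top [[396.74822503764165, 0.0, 279.09763971046493], [0.0, 396.74822503764165, 207.01220513955295], [0.0, 0.0, 1.0]] [[-0.0267, -0.9995, -0.0187, 0.0743], [0.9807, -0.0299, 0.193, -0.4979], [-0.1935, -0.0132, 0.981, -1.1178], [0.0, 0.0, 0.0, 1.0]] ['img', 'intrinsics', 'world_to_cam']
{'time_s': 0.1, 'joint_pos': array([1.05029630e+00, 1.04660321e-01, 9.65487866e-02, 1.56393537e+00,
       1.51850710e-05, 1.35307915e+00]), 'dq': array([ 0.00066437, -0.00011747,  0.00015571, -0.00202478, -0.00036638,
        0.00050528]), 'joint_efforts': array([ 6.19333194e-03, -5.58206820e+01,  5.04718852e+01,  1.28956873e-02,
       -2.81464909e-04,  2.20741100e-05]), 'ee_pos': array([0.17874324, 0.57242905, 0.23058893]), 'tool_rot': array([[-9.54510308e-01,  2.98177243e-01, -6.35105369e-04],
       [ 2.98177783e-01,  9.54509743e-01, -1.07741523e-03],
       [ 2.84953560e-04, -1.21777825e-03, -9.99999218e-01]]), 'ft_force': array([-0.36686077, -0.39133838,  0.43184853]), 'wrist_torque': array([-0.05667994, -0.00778432,  0.01786797]), 'gripper_force': 0.0, 'opening': 1.0057179267249419} -0.0187
```

View pics/scene0.png

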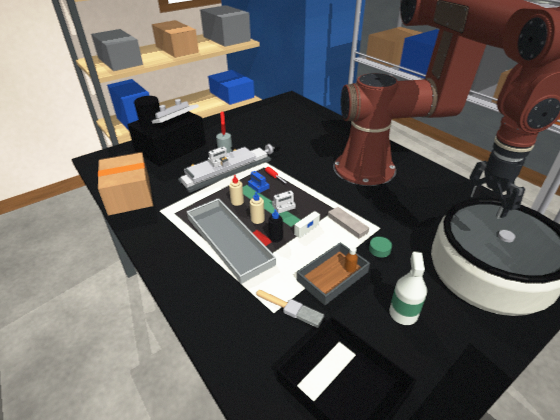

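View pics/top0.png

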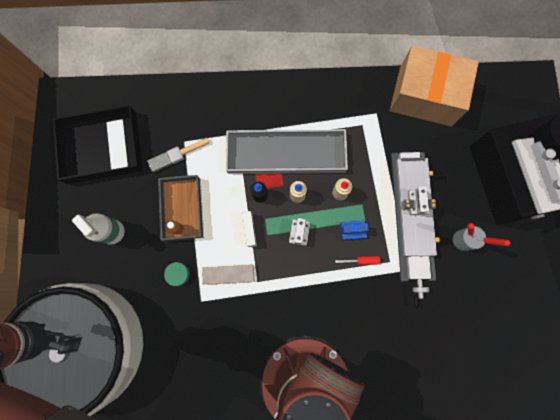

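Scene: the loose silver adapter is at top (299,232), with a blue look-alike at (355,230). The oil bottles are at (298,190) and (343,188), with a black look-alike at (258,190). The block is at (249,228), and the slide is on the right at x≈415 with the jammed adapter at about (418,200). I'll check these in a close crop.

```bash
cat > h.py <<'E'
import cv2, numpy as np
def proj(s,P):
    P=np.atleast_2d(P); W=s["world_to_cam"]; c=P@W[:3,:3].T+W[:3,3]
    q=np.c_[c[:,0],-c[:,1],-c[:,2]]@s["intrinsics"].T
    return q[:,:2]/q[:,2:]
def ray(s,u,v):
    W=s["world_to_cam"]; d=np.linalg.inv(s["intrinsics"])@[u,v,1]
    d=W[:3,:3].T@[d[0],-d[1],-d[2]]; return -W[:3,:3].T@W[:3,3],d
def on(s,u,v,z):
    o,d=ray(s,u,v); return np.round(o+d*(z-o[2])/d[2],4)
E
python3 - <<'E'
import cv2,numpy as np
a=cv2.imread("pics/top0.png"); b=cv2.imread("pics/scene0.png")
c1=cv2.resize(a[145:310,385:455],None,fx=3.6,fy=3.6,interpolation=2)
c2=cv2.resize(b[135:285,175:325],None,fx=3.6,fy=3.6,interpolation=2)
h=max(c1.shape[0],c2.shape[0]); o=np.zeros((h,c1.shape[1]+c2.shape[1],3),np.uint8)
o[:c1.shape[0],:c1.shape[1]]=c1;o[:c2.shape[0],c1.shape[1]:]=c2
print(o.shape);cv2.imwrite("pics/c1.png",o)
E
```

```text
(594, 792, 3)
```

View pics/c1.png

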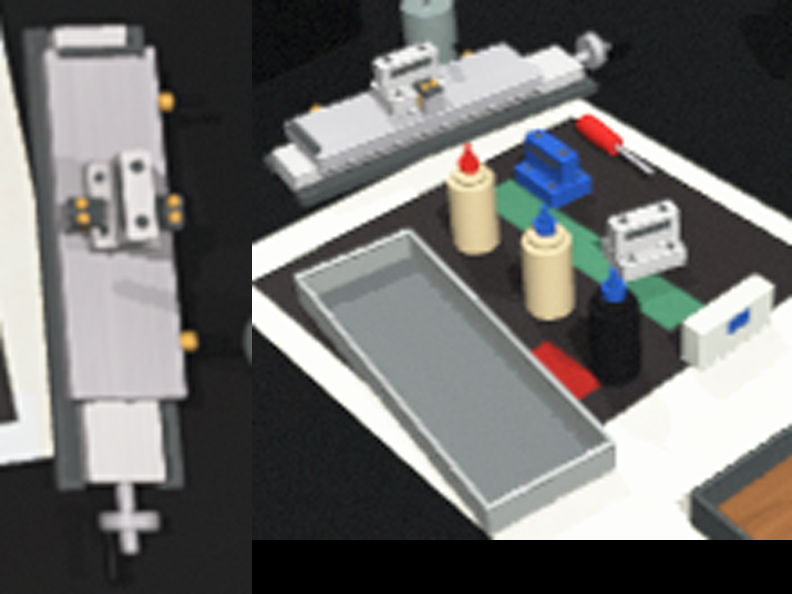

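The loading end (+x) is the far end: the dark stop bar sits about 136 mm from the bridge on that side. Next, positions by casting rays.

```bash
cat >> h.py <<'E'
def wray(s,T0,u,v):  # fisheye; T0 = (R,p) tool
    K=s["intrinsics"]; x=(u-K[0,2])/K[0,0]; y=(v-K[1,2])/K[1,1]; r=np.hypot(x,y)+1e-12
    d=np.array([np.sin(r)*x/r,-np.sin(r)*y/r,-np.cos(r)]); T=s["T_tool_cam"]
    return T0[0]@T[:3,3]+T0[1], T0[0]@T[:3,:3]@d
def won(s,T0,u,v,z):
    o,d=wray(s,T0,u,v); return np.round(o+d*(z-o[2])/d[2],4)
def wproj(s,T0,P):
    T=s["T_tool_cam"]; c=(T[:3,:3].T@(T0[0].T@(np.atleast_2d(P)-T0[1]).T-T[:3,3:4])).T
    n=np.linalg.norm(c[:,:2],axis=1)+1e-12; th=np.arctan2(n,-c[:,2]); K=s["intrinsics"]
    return np.c_[K[0,2]+K[0,0]*th*c[:,0]/n, K[1,2]-K[1,1]*th*c[:,1]/n]
E
python3 - <<'E'
from h import *
t=dict(np.load("top0.npz"));s=dict(np.load("scene0.npz"))
cr=lambda u,v:(385+u/3.6,145+v/3.6)
cs=lambda u,v:(175+(u-252)/3.6,135+v/3.6)
P=lambda n,c,z:print(n,on(t,*c,z))
for n,c in dict(bTL=(45,48),bTR=(153,48),bBL=(70,398),bBR=(186,398),brL=(80,212),brR=(175,212)).items(): P(n,cr(*c),.05 if n[1] in'TB' else .085)
P("screwL",cr(82,205),.085);P("screwR",cr(174,203),.085)
for c in [(120,155),(150,150),(157,235),(126,242)]: P("jamrib",cr(*c),.108)
for c in [(227,131),(346,129),(347,170),(228,172)]: P("rack",c,.034)
for c in [(159,179),(200,177),(203,238),(162,241)]: P("tray",c,.039)
h=cv2.cvtColor(t["img"],cv2.COLOR_BGR2HSV)
def blob(name,lo,hi,box,z):
    m=cv2.inRange(h,lo,hi); k=np.zeros_like(m);x0,y0,x1,y1=box;k[y0:y1,x0:x1]=m[y0:y1,x0:x1]
    n,l,st,ce=cv2.connectedComponentsWithStats(k);i=1+np.argmax(st[1:,4]);r=cv2.minAreaRect(np.argwhere(l==i)[:,::-1].astype(np.float32))
    print(name,st[i],np.round(ce[i],1),on(t,*ce[i],z),r)
blob("blue nozzle",(100,120,60),(130,255,255),(285,170,312,205),.11)
blob("red nozzle",(0,120,60),(8,255,255),(330,170,356,200),.11)
blob("ad1",(0,0,150),(180,40,255),(283,210,315,250),.05)
blob("blockside?",(0,0,215),(180,40,255),(225,205,256,252),.05)
cv2.imwrite("pics/c2.png",cv2.resize(t["img"][165:290,155:325],None,fx=4.4,fy=4.4,interpolation=2))
E
```

```text
bTL [ 0.6374 -0.2984  0.05  ]
bTR [ 0.6344 -0.3875  0.05  ]
bBL [ 0.3476 -0.2937  0.05  ]
bBR [ 0.345 -0.385  0.05 ]
brL [ 0.4907 -0.304   0.085 ]
brR [ 0.4884 -0.3782  0.085 ]
screwL [ 0.4963 -0.306   0.085 ]
screwR [ 0.4957 -0.3782  0.085 ]
jamrib [ 0.5304 -0.3316  0.108 ]
jamrib [ 0.5336 -0.3552  0.108 ]
jamrib [ 0.4664 -0.3539  0.108 ]
jamrib [ 0.4617 -0.3297  0.108 ]
rack [0.7482 0.2156 0.034 ]
rack [ 0.7421 -0.153   0.034 ]
rack [ 0.6106 -0.1482  0.034 ]
rack [0.616  0.2127 0.034 ]
tray [0.5993 0.4214 0.039 ]
tray [0.6015 0.2969 0.039 ]
tray [0.416  0.2859 0.039 ]
tray [0.4106 0.4065 0.039 ]
blue nozzle [295 184   7   7  38] [298.1 187.1] [0.5432 0.0045 0.11  ] ((298.25, 187.25), (6.363960266113281, 5.656853675842285), 45.0)
red nozzle [341 181   8   8  52] [344.5 184.5] [ 0.5466 -0.126   0.11  ] ((344.5, 184.5), (7.0, 7.0), 90.0)
ad1 [289 218  21  26 358] [298.5 230.6] [0.428  0.0057 0.05  ] ((299.20086669921875, 230.49346923828125), (17.709938049316406, 25.243267059326172), 7.594643592834473)
blockside? [ 225  205   30   47 1256] [238.  228.8] [0.4387 0.1816 0.05  ] ((239.5, 228.0), (46.0, 29.0), 90.0)
```

View pics/c2.png

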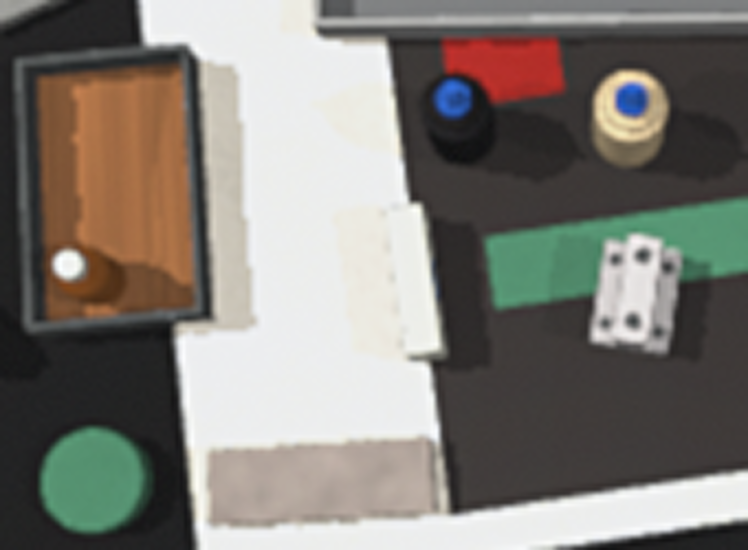

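Block stands upright at crop (415,280), i.e. px (249,229); silver adapter at (299,230), with its rib roughly along world x; vial at the near end of the drip tray.

```bash
cat >> h.py <<'E'
def go(st,x,y,yaw=None,z=None):
    "moves of the TCP in tool axes; yaw = world angle of tool y axis (mod pi)"
    R=np.array(st["tool_rot"]);p=np.array(st["ee_pos"]);d=np.array([x,y,p[2] if z is None else z])-p
    tw=0
    if yaw is not None:
        cur=np.arctan2(R[1,1],R[0,1]); tw=-((yaw-cur+np.pi/2)%np.pi-np.pi/2)
    print("dx %.4f dy %.4f dz %.4f twist %.4f"%(*(R.T@d),tw))
E
python3 - <<'E'
from h import *
from rig import bot
t=dict(np.load("top0.npz"));s=dict(np.load("scene0.npz"))
c4=lambda u,v:(155+u/4.4,165+v/4.4)
B=[on(t,*c4(*c),.05) for c in [(390,205),(425,203),(443,357),(408,358)]];print(B)
b=np.mean(B,0);a=B[0]+B[1]-B[2]-B[3];print(b,np.arctan2(a[1],a[0]),np.linalg.norm(a)/2)
print("scene proj of block centre",proj(s,[[b[0],b[1],.025]]))
A=[on(t,*c4(*c),.058) for c in [(627,235),(656,235),(650,338),(617,338)]];a2=A[0]+A[1]-A[2]-A[3];print("ad",np.mean(A,0),np.arctan2(a2[1],a2[0]),np.linalg.norm(a2)/2)
print("vial",on(t,*c4(69,265),.085))
yaw=np.arctan2(a[1],a[0])+np.pi/2
go(bot.sense(),b[0]-.02,b[1],yaw)
E
```

```text
[array([0.4891, 0.1646, 0.05  ]), array([0.4897, 0.1412, 0.05  ]), array([0.3866, 0.1307, 0.05  ]), array([0.3866, 0.1537, 0.05  ])]
[0.438   0.14755 0.05   ] 0.1037121463875659 0.1033553578678919
scene proj of block centre [[306.36252602 223.48678003]]
ad [0.4286   0.001825 0.058   ] -0.1138128058125902 0.06824150130236002
vial [0.4494 0.3687 0.085 ]
dx -0.3551 dy -0.3342 dz 0.0003 twist -0.4065
```

```bash
python3 -m pendant '[{"dx":-0.03,"dy":-0.028},{"dx":-0.06,"dy":-0.056},{"dx":-0.09,"dy":-0.084},{"dx":-0.12,"dy":-0.112},{"dx":-0.15,"dy":-0.14},{"dx":-0.18,"dy":-0.168},{"dx":-0.21,"dy":-0.196},{"dx":-0.24,"dy":-0.224}]' && python3 -m pendant '[{"dx":-0.03,"dy":-0.03,"twist":-0.1},{"dx":-0.06,"dy":-0.056,"twist":-0.2},{"dx":-0.09,"dy":-0.084,"twist":-0.3},{"dx":-0.115,"dy":-0.11,"twist":-0.4},{"dx":-0.115,"dy":-0.11,"twist":-0.406},{"dx":-0.115,"dy":-0.11,"twist":-0.406},{"dx":-0.115,"dy":-0.11,"twist":-0.406},{"dx":-0.115,"dy":-0.11,"twist":-0.406}]'
cat >> h.py <<'E'
def wsnap(name):
    from rig import bot,eyes
    st=bot.sense();s=eyes.snapshot("wrist");cv2.imwrite(f"pics/{name}.png",s["img"])
    return st,s,(np.array(st["tool_rot"]),np.array(st["ee_pos"]))
E
python3 - <<'E'
from h import *
st,s,T=wsnap("w1")
print(np.round(st["ee_pos"],4),np.round(st["tool_rot"],3).tolist(),np.round(st["ft_force"],2),s["T_tool_cam"].round(3).tolist(),s["intrinsics"])
u=[.9946,.1032]
print(wproj(s,T,[[.438+a*.0497-b*.0013,.1475+a*.005+b*.0125,.05] for a,b in ((50/50,1),(1,-1),(-1,-1),(-1,1))]).round(0).tolist())
E
```

```text
[0.1787 0.5724 0.2306] [[-0.955, 0.298, -0.001], [0.298, 0.955, -0.001], [0.0, -0.001, -1.0]] [-0.37 -0.39  0.43] [[-0.0, 0.957, 0.289, 0.073], [1.0, 0.0, 0.001, -0.0], [0.0, 0.289, -0.957, -0.142], [0.0, 0.0, 0.0, 1.0]] [[325.1922621    0.         279.93921315]
 [  0.         325.1922621  208.11407586]
 [  0.           0.           1.        ]]
[[116.0, 416.0], [107.0, 416.0], [72.0, 379.0], [81.0, 378.0]]validation failed for argument at $[0]...
```

View pics/w1.png

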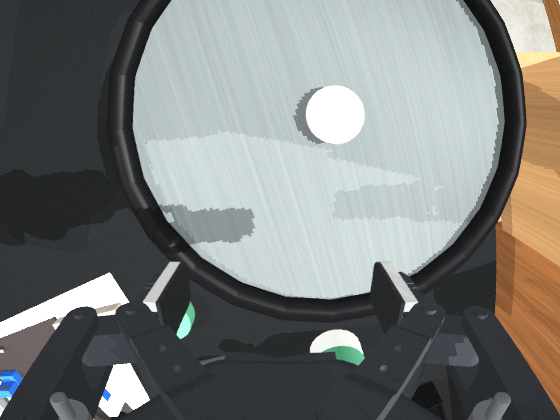

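The move was refused because each row needs every field. The picture only shows the start view, over the wet wheel. I'll retry with full rows.

```bash
python3 -m pendant '[{"dx":-0.03,"dy":-0.028,"dz":0,"twist":0,"jaw":0},{"dx":-0.06,"dy":-0.056,"dz":0,"twist":0,"jaw":0},{"dx":-0.09,"dy":-0.084,"dz":0,"twist":0,"jaw":0},{"dx":-0.12,"dy":-0.112,"dz":0,"twist":0,"jaw":0},{"dx":-0.15,"dy":-0.14,"dz":0,"twist":0,"jaw":0},{"dx":-0.18,"dy":-0.168,"dz":0,"twist":0,"jaw":0},{"dx":-0.21,"dy":-0.196,"dz":0,"twist":0,"jaw":0},{"dx":-0.24,"dy":-0.224,"dz":0,"twist":0,"jaw":0}]' && python3 -m pendant '[{"dx":-0.03,"dy":-0.03,"dz":0,"twist":-0.1,"jaw":0},{"dx":-0.06,"dy":-0.056,"dz":0,"twist":-0.2,"jaw":0},{"dx":-0.09,"dy":-0.084,"dz":0,"twist":-0.3,"jaw":0},{"dx":-0.115,"dy":-0.11,"dz":0,"twist":-0.4,"jaw":0},{"dx":-0.115,"dy":-0.11,"dz":0,"twist":-0.406,"jaw":0},{"dx":-0.115,"dy":-0.11,"dz":0,"twist":-0.406,"jaw":0},{"dx":-0.115,"dy":-0.11,"dz":0,"twist":-0.406,"jaw":0},{"dx":-0.115,"dy":-0.11,"dz":0,"twist":-0.406,"jaw":0}]'
python3 - <<'E'
from h import *
st,s,T=wsnap("w2")
print(np.round(st["ee_pos"],4),np.round(st["tool_rot"],3).tolist(),np.round(st["ft_force"],2))
print(wproj(s,T,[[.438+a*.0497-b*.0013,.1475+a*.005+b*.0125,.05] for a,b in ((50/50,1),(1,-1),(-1,-1),(-1,1))]).round(0).tolist())
print(wproj(s,T,[T[1]+T[0]@[0,0,-.0187],T[1]]))
E
```

```text
time_s: 0.82
ee_pos: [0.3416, 0.2856, 0.2312]
tool_rot: [[-0.955, 0.298, 0.0], [0.298, 0.955, 0.0], [-0.0, 0.0, -1.0]]
ft_force: [1.1, 0.1, -0.5]
opening: 0.997
gripper_force: 0.0
time_s: 1.48
ee_pos: [0.4177, 0.1488, 0.2313]
tool_rot: [[-0.995, -0.103, -0.0], [-0.103, 0.995, 0.0], [0.0, 0.0, -1.0]]
ft_force: [-0.4, 0.2, 0.5]
opening: 0.999
gripper_force: 0.0
[0.4177 0.1488 0.2313] [[-0.995, -0.103, -0.0], [-0.103, 0.995, 0.0], [0.0, 0.0, -1.0]] [-0.4   0.2   0.53]
[[289.0, 248.0], [266.0, 248.0], [265.0, 156.0], [290.0, 156.0]]
[[281.53101376 286.76845066]
 [281.37771625 267.39677634]]
```

View pics/w2.png

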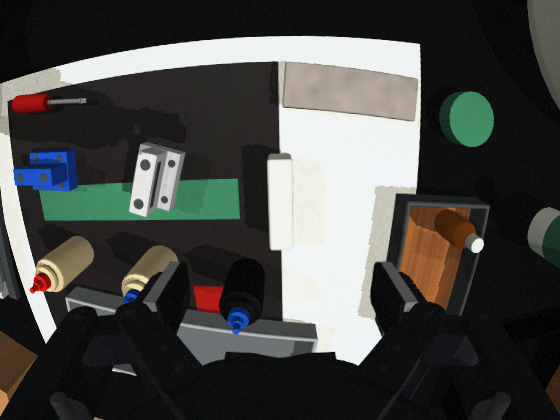

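The projected block corners match its white top at (268–292, 155–250), so the block estimate is good to about 1 mm. Descend and grip.

```bash
python3 -m pendant '[{"dx":0,"dy":-0.002,"dz":0.03,"twist":0,"jaw":0},{"dx":0,"dy":-0.002,"dz":0.06,"twist":0,"jaw":0},{"dx":0,"dy":-0.002,"dz":0.09,"twist":0,"jaw":0},{"dx":0,"dy":-0.002,"dz":0.12,"twist":0,"jaw":0},{"dx":0,"dy":-0.002,"dz":0.15,"twist":0,"jaw":0},{"dx":0,"dy":-0.002,"dz":0.18,"twist":0,"jaw":0},{"dx":0,"dy":-0.002,"dz":0.2,"twist":0,"jaw":0},{"dx":0,"dy":-0.002,"dz":0.214,"twist":0,"jaw":0}]' && python3 -m pendant '[{"dx":0,"dy":0,"dz":0,"twist":0,"jaw":40},{"dx":0,"dy":0,"dz":0,"twist":0,"jaw":90},{"dx":0,"dy":0,"dz":0,"twist":0,"jaw":130},{"dx":0,"dy":0,"dz":0,"twist":0,"jaw":180},{"dx":0,"dy":0,"dz":0,"twist":0,"jaw":255},{"dx":0,"dy":0,"dz":0,"twist":0,"jaw":255},{"dx":0,"dy":0,"dz":0,"twist":0,"jaw":255},{"dx":0,"dy":0,"dz":0,"twist":0,"jaw":255}]' 80 &&  python3 -m pendant '[{"dx":0,"dy":0,"dz":0,"twist":0,"jaw":255},{"dx":0,"dy":0,"dz":0,"twist":0,"jaw":255},{"dx":0,"dy":0,"dz":-0.02,"twist":0,"jaw":255},{"dx":0,"dy":0,"dz":-0.05,"twist":0,"jaw":255},{"dx":0,"dy":0,"dz":-0.09,"twist":0,"jaw":255},{"dx":0,"dy":0,"dz":-0.13,"twist":0,"jaw":255},{"dx":0,"dy":0,"dz":-0.17,"twist":0,"jaw":255},{"dx":0,"dy":0,"dz":-0.2,"twist":0,"jaw":255}]'
python3 - <<'E'
from h import *
st,s,T=wsnap("w3")
R,p=T
print(wproj(s,T,[p+R@np.array([-.02+a*.05,b*.013,-.0187-.013]) for a,b in ((-1,-1),(-1,1),(1,1),(1,-1))]).round(0).tolist())
E
```

```text
time_s: 2.2
ee_pos: [0.4164, 0.1473, 0.0148]
tool_rot: [[-0.995, -0.105, -0.003], [-0.105, 0.995, 0.0], [0.003, 0.0, -1.0]]
ft_force: [-0.5, -0.0, -1.2]
opening: 1.001
gripper_force: 0.0
time_s: 2.87
ee_pos: [0.4196, 0.1463, 0.0189]
tool_rot: [[-0.995, -0.103, 0.003], [-0.103, 0.995, 0.001], [-0.003, 0.0, -1.0]]
ft_force: [-0.5, 1.2, 7.8]
opening: 0.292
gripper_force: 78.8
time_s: 3.53
ee_pos: [0.4188, 0.1461, 0.2212]
tool_rot: [[-0.995, -0.103, 0.003], [-0.103, 0.995, 0.0], [-0.003, -0.0, -1.0]]
ft_force: [1.6, -0.1, -1.0]
opening: 0.296
gripper_force: 77.9
[[256.0, 410.0], [306.0, 409.0], [317.0, 234.0], [246.0, 234.0]]
```

View pics/w3.png

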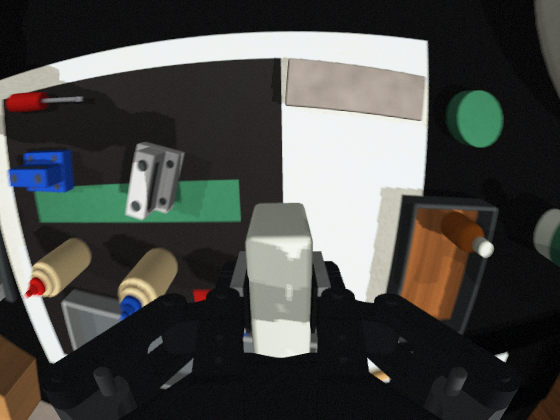

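Grip is good: the block's rear edge lies at row 234 as predicted, so its centre is 20 mm ahead of the TCP and its bottom 18.6 mm below. Next I'll carry it over the slide's loading end and look at the bridge from above.

```bash
python3 -m pendant '[{"dx":-0.006,"dy":-0.024,"dz":0,"twist":0,"jaw":255},{"dx":-0.015,"dy":-0.06,"dz":0,"twist":0,"jaw":255},{"dx":-0.024,"dy":-0.095,"dz":0,"twist":0,"jaw":255},{"dx":-0.033,"dy":-0.13,"dz":0,"twist":0,"jaw":255},{"dx":-0.042,"dy":-0.165,"dz":0,"twist":0,"jaw":255},{"dx":-0.051,"dy":-0.2,"dz":0,"twist":0,"jaw":255},{"dx":-0.06,"dy":-0.235,"dz":0,"twist":0,"jaw":255},{"dx":-0.069,"dy":-0.27,"dz":0,"twist":0,"jaw":255}]' && python3 -m pendant '[{"dx":-0.009,"dy":-0.035,"dz":0,"twist":0.02,"jaw":255},{"dx":-0.018,"dy":-0.07,"dz":0,"twist":0.04,"jaw":255},{"dx":-0.027,"dy":-0.105,"dz":0,"twist":0.06,"jaw":255},{"dx":-0.036,"dy":-0.14,"dz":0,"twist":0.08,"jaw":255},{"dx":-0.045,"dy":-0.175,"dz":0,"twist":0.1,"jaw":255},{"dx":-0.054,"dy":-0.21,"dz":0,"twist":0.115,"jaw":255},{"dx":-0.06,"dy":-0.232,"dz":0,"twist":0.115,"jaw":255},{"dx":-0.06,"dy":-0.232,"dz":0,"twist":0.115,"jaw":255}]'
python3 - <<'E'
from h import *
st,s,T=wsnap("w4")
np.savez("w4.npz",R=T[0],p=T[1],**s)
bm=np.array([.496,-.341,.05])
print(wproj(s,T,[bm,bm+[.137,0,0],bm+[0,.017,.0315],bm+[0,-.017,.0315],bm+[-.15,.045,0],bm+[-.15,-.045,0]]).round(0).tolist())
E
```

```text
time_s: 4.25
ee_pos: [0.5151, -0.1173, 0.2173]
tool_rot: [[-0.995, -0.103, 0.0], [-0.103, 0.995, -0.0], [-0.0, -0.0, -1.0]]
ft_force: [0.8, 1.0, -0.3]
opening: 0.29
gripper_force: 78.0
time_s: 4.92
ee_pos: [0.5984, -0.3443, 0.215]
tool_rot: [[-1.0, 0.015, -0.001], [0.015, 1.0, 0.0], [0.001, 0.0, -1.0]]
ft_force: [0.8, 0.4, -1.8]
opening: 0.297
gripper_force: 78.2
[[283.0, 82.0], [284.0, 223.0], [303.0, 79.0], [262.0, 79.0], [326.0, -58.0], [234.0, -56.0]]
```

View pics/w4.png

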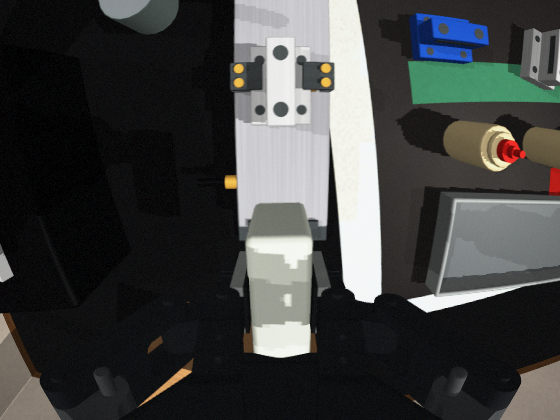

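The jammed rib spans u 266–296, v 38–125, with keeper strips either side at u≤261 and u≥303 (v 62–90). This agrees with the predicted bridge to about 1 mm.

Run:
```python
from h import *
d=dict(np.load("w4.npz"));T=(d["R"],d["p"]);s=d
for n,c,z in [("keepL",(261,76),.0815),("keepR",(303,76),.0815),("kfront",(282,91),.0815),("kback",(282,62),.0815),("ribrear L",(267,38),.108),("ribrear R",(295,38),.108),("ribfront L",(266,125),.108),("ribfront R",(297,125),.108),("bedL0",(236,5),.05),("bedL1",(240,225),.05),("bedR0",(331,5),.05),("bedR1",(328,220),.05)]: print(n,won(s,T,*c,z))
g=s["img"][5:240:25].astype(int).sum(2)
for r,row in zip(range(5,240,25),g):
    e=np.abs(np.diff(row));print(r,[ (i,row[i+1]-row[i]) for i in np.where(e>120)[0] if 225<i<340])
```

```text
keepL [ 0.4932 -0.3591  0.0815]
keepR [ 0.4937 -0.3242  0.0815]
kfront [ 0.5065 -0.3418  0.0815]
kback [ 0.4815 -0.3414  0.0815]
ribrear L [ 0.4664 -0.3527  0.108 ]
ribrear R [ 0.4667 -0.3316  0.108 ]
ribfront L [ 0.5342 -0.3546  0.108 ]
ribfront R [ 0.5345 -0.331   0.108 ]
bedL0 [ 0.4172 -0.3836  0.05  ]
bedL1 [ 0.6348 -0.3859  0.05  ]
bedR0 [ 0.4182 -0.2939  0.05  ]
bedR1 [ 0.6309 -0.2972  0.05  ]
5 [(np.int64(233), np.int64(213)), (np.int64(234), np.int64(202))]
30 [(np.int64(233), np.int64(280)), (np.int64(234), np.int64(188))]
55 [(np.int64(233), np.int64(180)), (np.int64(272), np.int64(-161)), (np.int64(273), np.int64(-233)), (np.int64(286), np.int64(190)), (np.int64(287), np.int64(218))]
80 [(np.int64(233), np.int64(156)), (np.int64(234), np.int64(140)), (np.int64(261), np.int64(130)), (np.int64(266), np.int64(150)), (np.int64(294), np.int64(-149)), (np.int64(301), np.int64(-149)), (np.int64(320), np.int64(218)), (np.int64(321), np.int64(137)), (np.int64(330), np.int64(-161)), (np.int64(333), np.int64(296)), (np.int64(334), np.int64(168))]
105 [(np.int64(233), np.int64(166)), 
[... 422 characters left out ...]
271)), (np.int64(236), np.int64(150)), (np.int64(328), np.int64(-222)), (np.int64(329), np.int64(-258)), (np.int64(331), np.int64(306)), (np.int64(332), np.int64(299))]
180 [(np.int64(327), np.int64(-188)), (np.int64(328), np.int64(-357)), (np.int64(333), np.int64(124)), (np.int64(334), np.int64(341)), (np.int64(335), np.int64(203))]
205 [(np.int64(236), np.int64(182)), (np.int64(237), np.int64(255)), (np.int64(238), np.int64(129)), (np.int64(255), np.int64(-122)), (np.int64(303), np.int64(126)), (np.int64(326), np.int64(-151)), (np.int64(327), np.int64(-341)), (np.int64(336), np.int64(266)), (np.int64(337), np.int64(338))]
230 [(np.int64(338), np.int64(306)), (np.int64(339), np.int64(300))]
```

```bash
python3 -m pendant '[{"dx":0.02,"dy":0,"dz":0,"twist":0,"jaw":255},{"dx":0.05,"dy":0,"dz":0,"twist":0,"jaw":255},{"dx":0.08,"dy":0,"dz":0,"twist":0,"jaw":255},{"dx":0.115,"dy":0,"dz":0,"twist":0,"jaw":255},{"dx":0.15,"dy":0.001,"dz":0,"twist":0,"jaw":255},{"dx":0.18,"dy":0.001,"dz":0,"twist":0,"jaw":255},{"dx":0.2,"dy":0.001,"dz":0,"twist":0,"jaw":255},{"dx":0.212,"dy":0.001,"dz":0,"twist":0,"jaw":255}]' && python3 -m pendant '[{"dx":0,"dy":0,"dz":0.01,"twist":0,"jaw":255},{"dx":0,"dy":0,"dz":0.03,"twist":0,"jaw":255},{"dx":0,"dy":0,"dz":0.055,"twist":0,"jaw":255},{"dx":0,"dy":0,"dz":0.08,"twist":0,"jaw":255},{"dx":0,"dy":0,"dz":0.1,"twist":0,"jaw":255},{"dx":0,"dy":0,"dz":0.11,"twist":0,"jaw":255},{"dx":0,"dy":0,"dz":0.11,"twist":0,"jaw":255},{"dx":0,"dy":0,"dz":0.11,"twist":0,"jaw":255}]'
python3 - <<'E'
from h import *
from rig import bot
st=bot.sense();print(st["ee_pos"],st["tool_rot"][:,1]);go(st,.3885,-.3401,z=.0716)
E
```

```text
time_s: 5.63
ee_pos: [0.3846, -0.3354, 0.2176]
tool_rot: [[-1.0, 0.012, 0.0], [0.012, 1.0, -0.0], [-0.0, -0.0, -1.0]]
ft_force: [1.0, 0.2, -1.0]
opening: 0.292
gripper_force: 78.2
time_s: 6.3
ee_pos: [0.3867, -0.336, 0.1073]
tool_rot: [[-1.0, 0.011, -0.0], [0.011, 1.0, 0.0], [0.0, 0.0, -1.0]]
ft_force: [0.1, 0.1, -0.8]
opening: 0.292
gripper_force: 78.2
[ 0.38672701 -0.33595238  0.10733942] [1.11814662e-02 9.99937375e-01 4.69472920e-04]
dx -0.0018 dy -0.0041 dz 0.0357 twist 0.0000
```

```bash
python3 -m pendant '[{"dx":-0.001,"dy":-0.004,"dz":0.01,"twist":0,"jaw":255},{"dx":-0.001,"dy":-0.004,"dz":0.02,"twist":0,"jaw":255},{"dx":-0.001,"dy":-0.004,"dz":0.03,"twist":0,"jaw":255},{"dx":-0.001,"dy":-0.004,"dz":0.036,"twist":0,"jaw":255},{"dx":-0.001,"dy":-0.004,"dz":0.036,"twist":0,"jaw":255},{"dx":-0.001,"dy":-0.004,"dz":0.036,"twist":0,"jaw":255},{"dx":-0.001,"dy":-0.004,"dz":0.036,"twist":0,"jaw":255},{"dx":-0.001,"dy":-0.004,"dz":0.036,"twist":0,"jaw":255}]' 110 && python3 -m pendant '[{"dx":-0.003,"dy":0,"dz":0,"twist":0,"jaw":255},{"dx":-0.006,"dy":0,"dz":0,"twist":0,"jaw":255},{"dx":-0.009,"dy":0,"dz":0,"twist":0,"jaw":255},{"dx":-0.012,"dy":0,"dz":0,"twist":0,"jaw":255},{"dx":-0.015,"dy":0,"dz":0,"twist":0,"jaw":255},{"dx":-0.018,"dy":0,"dz":0,"twist":0,"jaw":255},{"dx":-0.021,"dy":0,"dz":0,"twist":0,"jaw":255},{"dx":-0.024,"dy":0,"dz":0,"twist":0,"jaw":255}]'
python3 - <<'E'
from h import *
from rig import bot,eyes
t=eyes.snapshot("top");s=eyes.snapshot("scene")
o=np.hstack([cv2.resize(t["img"][145:310,385:455],None,fx=3.4,fy=3.4,interpolation=2),cv2.resize(s["img"][120:230,165:315],None,fx=3.6,fy=5.1,interpolation=2)[:561]])
cv2.imwrite("pics/c3.png",o);print(o.shape)
E
```

```text
time_s: 6.97
ee_pos: [0.3875, -0.3406, 0.0716]
tool_rot: [[-1.0, 0.012, 0.0], [0.012, 1.0, -0.0], [-0.0, -0.0, -1.0]]
ft_force: [0.1, 0.8, -0.1]
opening: 0.284
gripper_force: 108.6
time_s: 7.63
ee_pos: [0.4098, -0.3407, 0.0713]
tool_rot: [[-1.0, 0.013, -0.004], [0.013, 1.0, 0.0], [0.004, 0.0, -1.0]]
ft_force: [-14.5, 0.8, 4.7]
opening: 0.289
gripper_force: 109.1
(561, 778, 3)
```

View pics/c3.png

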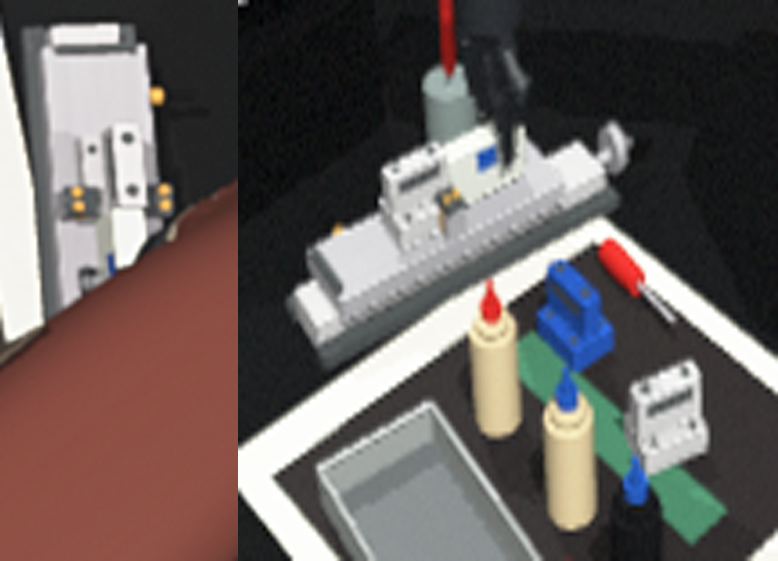

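The block is pushing the adapter (14.5 N) and is entering the keeper gap cleanly. Continue.

```bash
python3 -m pendant '[{"dx":-0.004,"dy":0,"dz":0,"twist":0,"jaw":255},{"dx":-0.008,"dy":0,"dz":0,"twist":0,"jaw":255},{"dx":-0.012,"dy":0,"dz":0,"twist":0,"jaw":255},{"dx":-0.016,"dy":0,"dz":0,"twist":0,"jaw":255},{"dx":-0.02,"dy":0,"dz":0,"twist":0,"jaw":255},{"dx":-0.024,"dy":0,"dz":0,"twist":0,"jaw":255},{"dx":-0.028,"dy":0,"dz":0,"twist":0,"jaw":255},{"dx":-0.032,"dy":0,"dz":0,"twist":0,"jaw":255}]' && python3 -m pendant '[{"dx":-0.004,"dy":0,"dz":0,"twist":0,"jaw":255},{"dx":-0.007,"dy":0,"dz":0,"twist":0,"jaw":255},{"dx":-0.01,"dy":0,"dz":0,"twist":0,"jaw":255},{"dx":-0.013,"dy":0,"dz":0,"twist":0,"jaw":255},{"dx":-0.014,"dy":0,"dz":0,"twist":0,"jaw":255},{"dx":-0.014,"dy":0,"dz":0,"twist":0,"jaw":255},{"dx":-0.014,"dy":0,"dz":0,"twist":0,"jaw":255},{"dx":-0.014,"dy":0,"dz":0,"twist":0,"jaw":255}]'
python3 - <<'E'
from h import *
from rig import bot,eyes
t=eyes.snapshot("top");s=eyes.snapshot("scene")
o=np.hstack([cv2.resize(t["img"][145:310,385:455],None,fx=3.4,fy=3.4,interpolation=2),cv2.resize(s["img"][120:230,165:315],None,fx=3.6,fy=5.1,interpolation=2)[:561]])
cv2.imwrite("pics/c4.png",o)
E
```

```text
time_s: 8.4
ee_pos: [0.4437, -0.341, 0.0711]
tool_rot: [[-1.0, 0.012, -0.0], [0.012, 1.0, 0.0], [0.0, 0.0, -1.0]]
ft_force: [-1.1, -0.2, -1.6]
opening: 0.285
gripper_force: 108.5
time_s: 9.07
ee_pos: [0.4575, -0.3414, 0.0714]
tool_rot: [[-1.0, 0.012, 0.001], [0.012, 1.0, -0.0], [-0.001, -0.0, -1.0]]
ft_force: [0.1, -0.7, -1.7]
opening: 0.288
gripper_force: 108.5
```

View pics/c4.png

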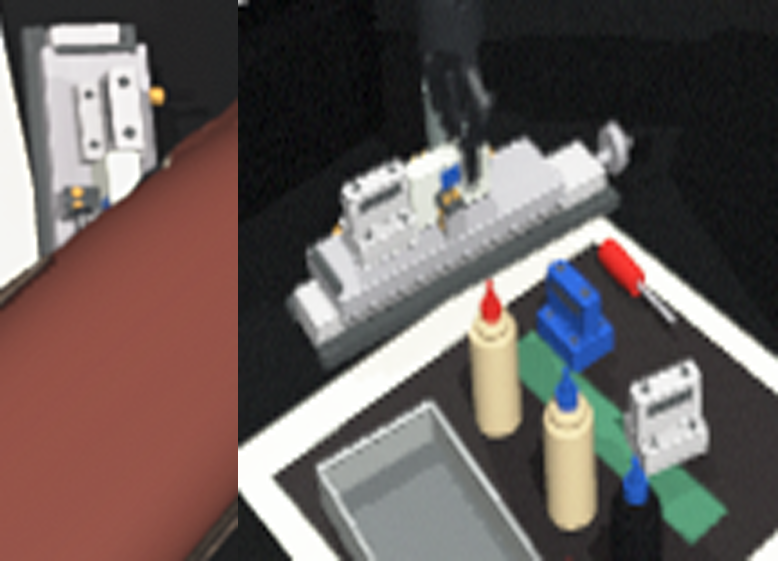

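The force fell to zero and the adapter is now about 68 mm past the bridge middle, clear of the keepers. Back the block out, raise it and carry it to the rack.

```bash
python3 -m pendant '[{"dx":0.015,"dy":0,"dz":0,"twist":0,"jaw":255},{"dx":0.035,"dy":0,"dz":0,"twist":0,"jaw":255},{"dx":0.055,"dy":0,"dz":0,"twist":0,"jaw":255},{"dx":0.06,"dy":0,"dz":-0.01,"twist":0,"jaw":255},{"dx":0.06,"dy":0,"dz":-0.04,"twist":0,"jaw":255},{"dx":0.06,"dy":0,"dz":-0.075,"twist":0,"jaw":255},{"dx":0.06,"dy":0,"dz":-0.11,"twist":0,"jaw":255},{"dx":0.06,"dy":0,"dz":-0.145,"twist":0,"jaw":255}]' && python3 -m pendant '[{"dx":-0.02,"dy":0.022,"dz":0,"twist":0,"jaw":255},{"dx":-0.04,"dy":0.044,"dz":0,"twist":0,"jaw":255},{"dx":-0.06,"dy":0.066,"dz":0,"twist":0,"jaw":255},{"dx":-0.085,"dy":0.09,"dz":0,"twist":0,"jaw":255},{"dx":-0.11,"dy":0.115,"dz":0,"twist":0,"jaw":255},{"dx":-0.135,"dy":0.14,"dz":0,"twist":0,"jaw":255},{"dx":-0.16,"dy":0.165,"dz":0,"twist":0,"jaw":255},{"dx":-0.18,"dy":0.19,"dz":0,"twist":0,"jaw":255}]' && python3 -m pendant '[{"dx":-0.02,"dy":0.02,"dz":0,"twist":0,"jaw":255},{"dx":-0.04,"dy":0.045,"dz":0,"twist":0,"jaw":255},{"dx":-0.06,"dy":0.07,"dz":0,"twist":0,"jaw":255},{"dx":-0.075,"dy":0.082,"dz":0,"twist":0,"jaw":255},{"dx":-0.075,"dy":0.082,"dz":0,"twist":0,"jaw":255},{"dx":-0.075,"dy":0.082,"dz":0,"twist":0,"jaw":255},{"dx":-0.075,"dy":0.082,"dz":0,"twist":0,"jaw":255},{"dx":-0.075,"dy":0.082,"dz":0,"twist":0,"jaw":255}]'
python3 - <<'E'
from h import *
st,s,T=wsnap("w5");np.savez("w5.npz",R=T[0],p=T[1],**s)
print(st["ee_pos"]);go(st,.657,-.07,np.pi/2-.015,z=.0238)
C=lambda x,y,z=.034:[.679+x-.0165*-y,.032+y-.0165*x,z]
print(wproj(s,T,[C(-.064,-.184),C(.064,-.184),C(-.064,.184),C(-.064,0)]).round(0).tolist())
E
```

```text
time_s: 9.83
ee_pos: [0.3975, -0.3404, 0.2186]
tool_rot: [[-1.0, 0.012, 0.001], [0.012, 1.0, -0.0], [-0.001, -0.0, -1.0]]
ft_force: [1.0, -1.0, -0.9]
opening: 0.286
gripper_force: 108.5
time_s: 10.5
ee_pos: [0.5815, -0.1511, 0.2169]
tool_rot: [[-1.0, 0.012, 0.001], [0.012, 1.0, -0.0], [-0.001, -0.0, -1.0]]
ft_force: [0.7, -1.5, -1.5]
opening: 0.289
gripper_force: 108.7
time_s: 11.17
ee_pos: [0.6552, -0.0724, 0.2167]
tool_rot: [[-1.0, 0.013, 0.0], [0.013, 1.0, -0.0], [-0.0, -0.0, -1.0]]
ft_force: [1.0, 0.4, -1.2]
opening: 0.285
gripper_force: 108.7
[ 0.65520898 -0.07239043  0.21665625]
dx -0.0017 dy 0.0024 dz 0.1929 twist 0.0022
[[203.0, 145.0], [210.0, 260.0], [517.0, 157.0], [382.0, 146.0]]
```

View pics/w5.png

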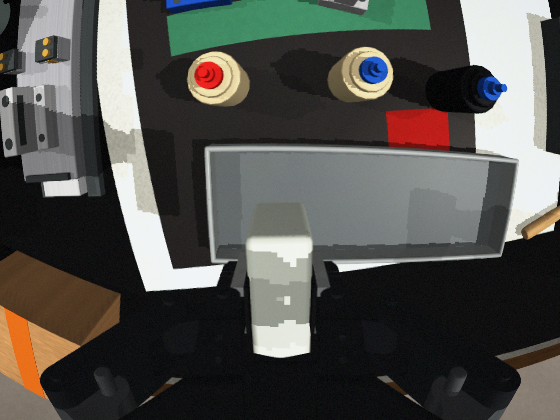

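Rack rim matches the prediction within 2 px: corners at (206,147), (211,262) and (517,158). Lower the block and release it.

```bash
python3 -m pendant '[{"dx":-0.003,"dy":0.002,"dz":0.03,"twist":0,"jaw":255},{"dx":-0.003,"dy":0.002,"dz":0.06,"twist":0,"jaw":255},{"dx":-0.003,"dy":0.002,"dz":0.09,"twist":0,"jaw":255},{"dx":-0.003,"dy":0.002,"dz":0.12,"twist":0,"jaw":255},{"dx":-0.003,"dy":0.002,"dz":0.15,"twist":0,"jaw":255},{"dx":-0.003,"dy":0.002,"dz":0.17,"twist":0,"jaw":255},{"dx":-0.003,"dy":0.002,"dz":0.18,"twist":0,"jaw":255},{"dx":-0.003,"dy":0.002,"dz":0.185,"twist":0,"jaw":255}]' && python3 -m pendant '[{"dx":0,"dy":0,"dz":0.003,"twist":0,"jaw":255},{"dx":0,"dy":0,"dz":0.006,"twist":0,"jaw":255},{"dx":0,"dy":0,"dz":0.007,"twist":0,"jaw":255},{"dx":0,"dy":0,"dz":0.007,"twist":0,"jaw":255},{"dx":0,"dy":0,"dz":0.007,"twist":0,"jaw":255},{"dx":0,"dy":0,"dz":0.007,"twist":0,"jaw":200},{"dx":0,"dy":0,"dz":0.007,"twist":0,"jaw":60},{"dx":0,"dy":0,"dz":0.007,"twist":0,"jaw":0}]' && python3 -m pendant '[{"dx":0,"dy":0,"dz":0,"twist":0,"jaw":0},{"dx":0,"dy":0,"dz":0,"twist":0,"jaw":0},{"dx":0,"dy":0,"dz":-0.03,"twist":0,"jaw":0},{"dx":0,"dy":0,"dz":-0.06,"twist":0,"jaw":0},{"dx":0,"dy":0,"dz":-0.095,"twist":0,"jaw":0},{"dx":0,"dy":0,"dz":-0.13,"twist":0,"jaw":0},{"dx":0,"dy":0,"dz":-0.16,"twist":0,"jaw":0},{"dx":0,"dy":0,"dz":-0.19,"twist":0,"jaw":0}]'
python3 - <<'E'
from h import *
from rig import bot
go(bot.sense(),.60,-.342)
E
```

```text
time_s: 11.88
ee_pos: [0.6573, -0.07, 0.0297]
tool_rot: [[-1.0, 0.013, -0.002], [0.013, 1.0, 0.001], [0.002, 0.001, -1.0]]
ft_force: [-0.3, 0.6, -0.5]
opening: 0.288
gripper_force: 108.7
time_s: 12.55
ee_pos: [0.6589, -0.0697, 0.0248]
tool_rot: [[-1.0, 0.012, 0.001], [0.012, 1.0, -0.0], [-0.001, -0.0, -1.0]]
ft_force: [0.3, -0.7, 1.1]
opening: 0.56
gripper_force: 0.0
time_s: 13.22
ee_pos: [0.6586, -0.0696, 0.2164]
tool_rot: [[-1.0, 0.012, 0.001], [0.012, 1.0, -0.0], [-0.001, -0.0, -1.0]]
ft_force: [0.3, 0.0, -0.7]
opening: 0.998
gripper_force: 0.0
dx 0.0554 dy -0.2730 dz 0.0000 twist 0.0000
```

Block is in the rack. Next is the freed adapter, at about (0.5625, −0.342). I'll hover over it and check by script.

```bash
python3 -m pendant '[{"dx":0.01,"dy":-0.03,"dz":0,"twist":0,"jaw":0},{"dx":0.022,"dy":-0.065,"dz":0,"twist":0,"jaw":0},{"dx":0.035,"dy":-0.1,"dz":0,"twist":0,"jaw":0},{"dx":0.047,"dy":-0.135,"dz":0,"twist":0,"jaw":0},{"dx":0.058,"dy":-0.17,"dz":0,"twist":0,"jaw":0},{"dx":0.07,"dy":-0.205,"dz":0,"twist":0,"jaw":0},{"dx":0.082,"dy":-0.24,"dz":0,"twist":0,"jaw":0},{"dx":0.093,"dy":-0.273,"dz":0,"twist":0,"jaw":0}]' && python3 -m pendant '[{"dx":0,"dy":0,"dz":0,"twist":0,"jaw":0},{"dx":0,"dy":0,"dz":0,"twist":0,"jaw":0},{"dx":0,"dy":0,"dz":0,"twist":0,"jaw":0},{"dx":0,"dy":0,"dz":0,"twist":0,"jaw":0},{"dx":0,"dy":0,"dz":0,"twist":0,"jaw":0},{"dx":0,"dy":0,"dz":0,"twist":0,"jaw":0},{"dx":0,"dy":0,"dz":0,"twist":0,"jaw":0},{"dx":0,"dy":0,"dz":0,"twist":0,"jaw":0}]'
python3 - <<'E'
from h import *
st,s,T=wsnap("w6");np.savez("w6.npz",R=T[0],p=T[1],**s)
print(st["ee_pos"])
C=lambda x,y:[.5625+x,-.342+y,.108]
q=[C(a*.035,b*.011) for a,b in((-1,-1),(-1,1),(1,1),(1,-1))];print(wproj(s,T,q).round(0).tolist())
im=s["img"].copy();cv2.polylines(im,[wproj(s,T,q).round().astype(int)],True,(0,0,255),1)
cv2.imwrite("pics/w6a.png",cv2.resize(im[60:330,170:400],None,fx=2,fy=2))
E
```

```text
time_s: 13.88
ee_pos: [0.5615, -0.3434, 0.2145]
tool_rot: [[-1.0, 0.012, 0.0], [0.012, 1.0, -0.0], [-0.0, -0.0, -1.0]]
ft_force: [-0.2, -0.3, -0.3]
opening: 0.998
gripper_force: 0.0
time_s: 14.55
ee_pos: [0.5627, -0.341, 0.2143]
tool_rot: [[-1.0, 0.011, 0.0], [0.011, 1.0, 0.0], [-0.0, 0.0, -1.0]]
ft_force: [-0.5, -0.3, 0.2]
opening: 1.002
gripper_force: 0.0
[ 0.5626571  -0.34100841  0.21432759]
[[265.0, 162.0], [293.0, 162.0], [293.0, 246.0], [267.0, 246.0]]
```

View pics/w6a.png

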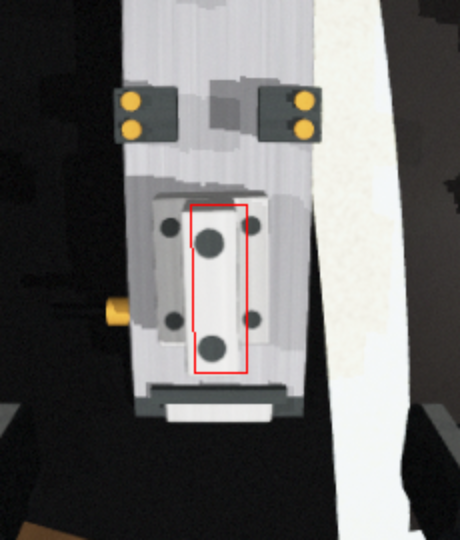

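The adapter is clear of the keepers; its rib is about 4.5 px left of prediction, so its centre is at y ≈ −0.3455. Correct for that and grasp.

```bash
python3 -m pendant '[{"dx":0,"dy":-0.004,"dz":0.03,"twist":0,"jaw":0},{"dx":0,"dy":-0.004,"dz":0.06,"twist":0,"jaw":0},{"dx":0,"dy":-0.004,"dz":0.09,"twist":0,"jaw":0},{"dx":0,"dy":-0.004,"dz":0.115,"twist":0,"jaw":0},{"dx":0,"dy":-0.004,"dz":0.13,"twist":0,"jaw":0},{"dx":0,"dy":-0.004,"dz":0.137,"twist":0,"jaw":0},{"dx":0,"dy":-0.004,"dz":0.137,"twist":0,"jaw":0},{"dx":0,"dy":-0.004,"dz":0.137,"twist":0,"jaw":0}]' && python3 -m pendant '[{"dx":0,"dy":0,"dz":0,"twist":0,"jaw":60},{"dx":0,"dy":0,"dz":0,"twist":0,"jaw":120},{"dx":0,"dy":0,"dz":0,"twist":0,"jaw":160},{"dx":0,"dy":0,"dz":0,"twist":0,"jaw":200},{"dx":0,"dy":0,"dz":0,"twist":0,"jaw":255},{"dx":0,"dy":0,"dz":0,"twist":0,"jaw":255},{"dx":0,"dy":0,"dz":0,"twist":0,"jaw":255},{"dx":0,"dy":0,"dz":0,"twist":0,"jaw":255}]' 80 && python3 -m pendant '[{"dx":0,"dy":0,"dz":0,"twist":0,"jaw":255},{"dx":0,"dy":0,"dz":0,"twist":0,"jaw":255},{"dx":0,"dy":0,"dz":-0.02,"twist":0,"jaw":255},{"dx":0,"dy":0,"dz":-0.045,"twist":0,"jaw":255},{"dx":0,"dy":0,"dz":-0.075,"twist":0,"jaw":255},{"dx":0,"dy":0,"dz":-0.105,"twist":0,"jaw":255},{"dx":0,"dy":0,"dz":-0.13,"twist":0,"jaw":255},{"dx":0,"dy":0,"dz":-0.15,"twist":0,"jaw":255}]'
python3 - <<'E'
from h import *
from rig import bot
go(bot.sense(),.678,.02)
E
```

```text
time_s: 15.27
ee_pos: [0.5626, -0.3457, 0.0781]
tool_rot: [[-1.0, 0.012, 0.001], [0.012, 1.0, -0.0], [-0.001, -0.0, -1.0]]
ft_force: [0.2, 0.1, -0.5]
opening: 1.001
gripper_force: 0.0
time_s: 15.93
ee_pos: [0.5626, -0.3458, 0.0779]
tool_rot: [[-1.0, 0.012, 0.001], [0.012, 1.0, -0.001], [-0.001, -0.001, -1.0]]
ft_force: [0.3, 1.0, 4.2]
opening: 0.244
gripper_force: 79.1
time_s: 16.6
ee_pos: [0.5623, -0.3455, 0.2287]
tool_rot: [[-1.0, 0.012, 0.0], [0.012, 1.0, -0.0], [-0.0, -0.0, -1.0]]
ft_force: [-0.6, -0.9, -3.3]
opening: 0.242
gripper_force: 78.7
dx -0.1114 dy 0.3668 dz 0.0000 twist 0.0000
```

```bash
python3 -m pendant '[{"dx":-0.008,"dy":0.025,"dz":0,"twist":0,"jaw":255},{"dx":-0.017,"dy":0.056,"dz":0,"twist":0,"jaw":255},{"dx":-0.027,"dy":0.09,"dz":0,"twist":0,"jaw":255},{"dx":-0.037,"dy":0.124,"dz":0,"twist":0,"jaw":255},{"dx":-0.047,"dy":0.157,"dz":0,"twist":0,"jaw":255},{"dx":-0.057,"dy":0.19,"dz":0,"twist":0,"jaw":255},{"dx":-0.067,"dy":0.223,"dz":0,"twist":0,"jaw":255},{"dx":-0.077,"dy":0.255,"dz":0,"twist":0,"jaw":255}]' && python3 -m pendant '[{"dx":-0.01,"dy":0.032,"dz":0,"twist":0,"jaw":255},{"dx":-0.02,"dy":0.064,"dz":0,"twist":0,"jaw":255},{"dx":-0.029,"dy":0.09,"dz":0,"twist":0,"jaw":255},{"dx":-0.034,"dy":0.112,"dz":0,"twist":0,"jaw":255},{"dx":-0.034,"dy":0.112,"dz":0.03,"twist":0,"jaw":255},{"dx":-0.034,"dy":0.112,"dz":0.06,"twist":0,"jaw":255},{"dx":-0.034,"dy":0.112,"dz":0.09,"twist":0,"jaw":255},{"dx":-0.034,"dy":0.112,"dz":0.11,"twist":0,"jaw":255}]'
python3 - <<'E'
from h import *
from rig import bot
go(bot.sense(),.678,.02,np.pi/2-.015,.033)
E
```

```text
time_s: 17.27
ee_pos: [0.6421, -0.0895, 0.2261]
tool_rot: [[-1.0, 0.012, -0.002], [0.012, 1.0, 0.001], [0.002, 0.001, -1.0]]
ft_force: [0.4, -1.0, -3.5]
opening: 0.245
gripper_force: 78.9
time_s: 17.93
ee_pos: [0.6757, 0.0208, 0.1126]
tool_rot: [[-1.0, 0.011, -0.005], [0.011, 1.0, 0.001], [0.005, 0.001, -1.0]]
ft_force: [-1.0, -0.0, -3.7]
opening: 0.244
gripper_force: 79.0
dx -0.0028 dy -0.0009 dz 0.0796 twist 0.0037
```

```bash
python3 -m pendant '[{"dx":-0.001,"dy":0,"dz":0.02,"twist":0,"jaw":255},{"dx":-0.001,"dy":0,"dz":0.04,"twist":0,"jaw":255},{"dx":-0.001,"dy":0,"dz":0.055,"twist":0,"jaw":255},{"dx":-0.001,"dy":0,"dz":0.067,"twist":0,"jaw":255},{"dx":-0.001,"dy":0,"dz":0.073,"twist":0,"jaw":255},{"dx":-0.001,"dy":0,"dz":0.076,"twist":0,"jaw":255},{"dx":-0.001,"dy":0,"dz":0.076,"twist":0,"jaw":255},{"dx":-0.001,"dy":0,"dz":0.076,"twist":0,"jaw":255}]'
```

```text
time_s: 18.6
ee_pos: [0.6792, 0.02, 0.0422]
tool_rot: [[-1.0, 0.012, 0.001], [0.012, 1.0, -0.0], [-0.001, -0.0, -1.0]]
ft_force: [0.4, 0.5, -3.0]
opening: 0.245
gripper_force: 79.0
```

```bash
python3 -m pendant '[{"dx":0,"dy":0,"dz":0.004,"twist":0,"jaw":255},{"dx":0,"dy":0,"dz":0.008,"twist":0,"jaw":255},{"dx":0,"dy":0,"dz":0.0095,"twist":0,"jaw":255},{"dx":0,"dy":0,"dz":0.0095,"twist":0,"jaw":255},{"dx":0,"dy":0,"dz":0.0095,"twist":0,"jaw":255},{"dx":0,"dy":0,"dz":0.0095,"twist":0,"jaw":200},{"dx":0,"dy":0,"dz":0.0095,"twist":0,"jaw":60},{"dx":0,"dy":0,"dz":0.0095,"twist":0,"jaw":0}]' && python3 -m pendant '[{"dx":0,"dy":0,"dz":0,"twist":0,"jaw":0},{"dx":0,"dy":0,"dz":0,"twist":0,"jaw":0},{"dx":0,"dy":0,"dz":-0.03,"twist":0,"jaw":0},{"dx":0,"dy":0,"dz":-0.06,"twist":0,"jaw":0},{"dx":0,"dy":0,"dz":-0.095,"twist":0,"jaw":0},{"dx":0,"dy":0,"dz":-0.13,"twist":0,"jaw":0},{"dx":0,"dy":0,"dz":-0.16,"twist":0,"jaw":0},{"dx":0,"dy":0,"dz":-0.19,"twist":0,"jaw":0}]' && python3 -m pendant '[{"dx":0.025,"dy":-0.002,"dz":0,"twist":0,"jaw":0},{"dx":0.06,"dy":-0.005,"dz":0,"twist":0,"jaw":0},{"dx":0.095,"dy":-0.008,"dz":0,"twist":0,"jaw":0},{"dx":0.13,"dy":-0.011,"dz":0,"twist":0.03,"jaw":0},{"dx":0.165,"dy":-0.014,"dz":0,"twist":0.06,"jaw":0},{"dx":0.2,"dy":-0.017,"dz":0,"twist":0.08,"jaw":0},{"dx":0.23,"dy":-0.02,"dz":0,"twist":0.1,"jaw":0},{"dx":0.25,"dy":-0.021,"dz":0,"twist":0.1,"jaw":0}]'
python3 - <<'E'
from h import *
st,s,T=wsnap("w7");np.savez("w7.npz",R=T[0],p=T[1],**s)
print(st["ee_pos"])
c,q=np.cos(-.114),np.sin(-.114)
C=lambda x,y:[.4286+c*x-q*y,.0018+q*x+c*y,.058]
print(wproj(s,T,[C(a*.035,b*.011) for a,b in((-1,-1),(-1,1),(1,1),(1,-1))]).round(0).tolist())
hs=cv2.cvtColor(s["img"],cv2.COLOR_BGR2HSV);m=cv2.inRange(hs,(0,0,130),(180,45,255));m[300:]=0
n,l,stt,ce=cv2.connectedComponentsWithStats(m)
for i in range(1,n):
    if stt[i,4]>200: print(stt[i],ce[i].round(1),won(s,T,*ce[i],.045),cv2.minAreaRect(np.argwhere(l==i)[:,::-1].astype(np.float32)))
E
```

```text
time_s: 19.27
ee_pos: [0.679, 0.0201, 0.0322]
tool_rot: [[-1.0, 0.012, 0.001], [0.012, 1.0, 0.0], [-0.001, 0.0, -1.0]]
ft_force: [0.3, -0.0, -0.2]
opening: 0.518
gripper_force: 0.0
time_s: 19.93
ee_pos: [0.6787, 0.0201, 0.2241]
tool_rot: [[-1.0, 0.012, 0.001], [0.012, 1.0, -0.0], [-0.001, -0.0, -1.0]]
ft_force: [0.7, -0.6, -0.3]
opening: 1.001
gripper_force: 0.0
time_s: 20.6
ee_pos: [0.4263, 0.0021, 0.222]
tool_rot: [[-0.994, 0.113, 0.0], [0.113, 0.994, -0.0], [-0.001, -0.0, -1.0]]
ft_force: [0.5, 0.2, 0.2]
opening: 0.997
gripper_force: 0.0
[0.42631679 0.00208968 0.22195855]
[[269.0, 155.0], [292.0, 155.0], [292.0, 225.0], [270.0, 225.0]]
[   51    13   462   287 41501] [366.3 136.1] [0.3844 0.0929 0.045 ] ((281.5, 156.0), (286.0, 461.0), 90.0)
[   0  106   72  194 6052] [ 24.8 207.4] [ 0.4108 -0.3319  0.045 ] ((23.861927032470703, 207.9237060546875), (199.10494995117188, 49.241878509521484), 76.52684020996094)
[127 110  52  15 260] [153.9 117.1] [ 0.3387 -0.1178  0.045 ] ((152.44403076171875, 117.19200134277344), (6.08210563659668, 52.50288391113281), 79.69515228271484)
[ 240  119   51   75 2970] [265.1 153.9] [ 0.3923 -0.0095  0.045 ] ((264.3844909667969, 155.96380615234375), (48.68055725097656, 74.45952606201172), 3.3664605617523193)
[531 279  29  21 280] [548.6 291.5] [0.6308 0.3979 0.045 ] ((547.7618408203125, 293.1513977050781), (11.626277923583984, 33.58702087402344), 51.8427734375)
```

The loose adapter has been knocked aside, to about (0.39, −0.01). I'll look at it in a crop before grasping.

Run:
```python
from h import *
d=dict(np.load("w7.npz"))
cv2.imwrite("pics/w7a.png",cv2.resize(d["img"][90:230,200:340],None,fx=4,fy=4,interpolation=2))
```

```text
(no output)
```

View pics/w7a.png

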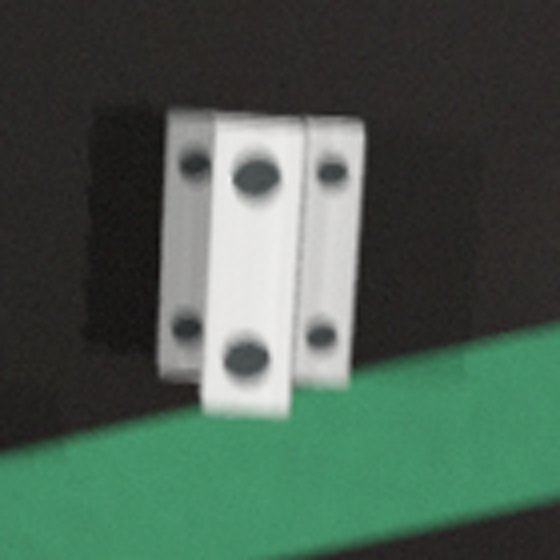

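The adapter stands upright; its rib-top corners in the crop are (214,115), (304,118), (290,416) and (202,413).

Run:
```python
from h import *
from rig import bot
d=dict(np.load("w7.npz"));T=(d["R"],d["p"])
A=[won(d,T,200+u/4,90+v/4,.058) for u,v in [(214,115),(304,118),(290,416),(202,413)]];print(A)
a=A[2]+A[3]-A[0]-A[1];m=np.mean(A,0);yaw=np.arctan2(a[1],a[0]);print(m,yaw,np.linalg.norm(a)/2)
go(bot.sense(),m[0],m[1],yaw+np.pi/2,.027)
```

```text
[array([ 0.3562, -0.0155,  0.058 ]), array([0.3595, 0.0053, 0.058 ]), array([ 0.4304, -0.0064,  0.058 ]), array([ 0.4272, -0.0276,  0.058 ])]
[ 0.393325 -0.01105   0.058   ] -0.16617701343240268 0.07194103488274273
dx 0.0294 dy -0.0167 dz 0.1954 twist 0.0543
```

```bash
python3 -m pendant '[{"dx":0.015,"dy":-0.008,"dz":0,"twist":0.03,"jaw":0},{"dx":0.03,"dy":-0.017,"dz":0,"twist":0.054,"jaw":0},{"dx":0.03,"dy":-0.017,"dz":0.03,"twist":0.054,"jaw":0},{"dx":0.03,"dy":-0.017,"dz":0.06,"twist":0.054,"jaw":0},{"dx":0.03,"dy":-0.017,"dz":0.09,"twist":0.054,"jaw":0},{"dx":0.03,"dy":-0.017,"dz":0.115,"twist":0.054,"jaw":0},{"dx":0.03,"dy":-0.017,"dz":0.13,"twist":0.054,"jaw":0},{"dx":0.03,"dy":-0.017,"dz":0.14,"twist":0.054,"jaw":0}]' && python3 -m pendant '[{"dx":0,"dy":0,"dz":0.01,"twist":0,"jaw":0},{"dx":0,"dy":0,"dz":0.02,"twist":0,"jaw":0},{"dx":0,"dy":0,"dz":0.035,"twist":0,"jaw":0},{"dx":0,"dy":0,"dz":0.045,"twist":0,"jaw":0},{"dx":0,"dy":0,"dz":0.053,"twist":0,"jaw":0},{"dx":0,"dy":0,"dz":0.055,"twist":0,"jaw":0},{"dx":0,"dy":0,"dz":0.055,"twist":0,"jaw":0},{"dx":0,"dy":0,"dz":0.055,"twist":0,"jaw":0}]'
python3 - <<'E'
from h import *
from rig import bot
go(bot.sense(),.3933,-.0110,np.pi/2-.166,.028)
E
```

```text
time_s: 21.32
ee_pos: [0.3959, -0.0112, 0.08]
tool_rot: [[-0.986, 0.165, -0.002], [0.165, 0.986, 0.001], [0.002, 0.0, -1.0]]
ft_force: [0.2, -0.6, 0.0]
opening: 1.001
gripper_force: 0.0
time_s: 21.98
ee_pos: [0.3971, -0.0116, 0.0273]
tool_rot: [[-0.986, 0.165, 0.001], [0.165, 0.986, -0.0], [-0.001, -0.0, -1.0]]
ft_force: [-1.2, -0.9, -0.6]
opening: 0.999
gripper_force: 0.0
dx 0.0038 dy -0.0001 dz -0.0007 twist 0.0003
```

```bash
python3 -m pendant '[{"dx":0,"dy":0,"dz":0,"twist":0,"jaw":60},{"dx":0,"dy":0,"dz":0,"twist":0,"jaw":120},{"dx":0,"dy":0,"dz":0,"twist":0,"jaw":160},{"dx":0,"dy":0,"dz":0,"twist":0,"jaw":200},{"dx":0,"dy":0,"dz":0,"twist":0,"jaw":255},{"dx":0,"dy":0,"dz":0,"twist":0,"jaw":255},{"dx":0,"dy":0,"dz":0,"twist":0,"jaw":255},{"dx":0,"dy":0,"dz":0,"twist":0,"jaw":255}]' 80 && python3 -m pendant '[{"dx":0,"dy":0,"dz":0,"twist":0,"jaw":255},{"dx":0,"dy":0,"dz":-0.015,"twist":0,"jaw":255},{"dx":0,"dy":0,"dz":-0.045,"twist":0,"jaw":255},{"dx":0,"dy":0,"dz":-0.08,"twist":0,"jaw":255},{"dx":0,"dy":0,"dz":-0.115,"twist":0,"jaw":255},{"dx":0,"dy":0,"dz":-0.15,"twist":0,"jaw":255},{"dx":0,"dy":0,"dz":-0.18,"twist":0,"jaw":255},{"dx":0,"dy":0,"dz":-0.2,"twist":0,"jaw":255}]' && python3 -m pendant '[{"dx":-0.025,"dy":0.016,"dz":0,"twist":0,"jaw":255},{"dx":-0.055,"dy":0.035,"dz":0,"twist":-0.02,"jaw":255},{"dx":-0.085,"dy":0.055,"dz":0,"twist":-0.04,"jaw":255},{"dx":-0.115,"dy":0.075,"dz":0,"twist":-0.07,"jaw":255},{"dx":-0.145,"dy":0.095,"dz":0,"twist":-0.1,"jaw":255},{"dx":-0.175,"dy":0.114,"dz":0,"twist":-0.13,"jaw":255},{"dx":-0.205,"dy":0.133,"dz":0,"twist":-0.15,"jaw":255},{"dx":-0.235,"dy":0.152,"dz":0,"twist":-0.15,"jaw":255}]'
python3 - <<'E'
from h import *
from rig import bot
go(bot.sense(),.683,.11,np.pi/2-.015,.033)
E
```

```text
time_s: 22.65
ee_pos: [0.3969, -0.0115, 0.0271]
tool_rot: [[-0.986, 0.165, 0.001], [0.165, 0.986, -0.0], [-0.001, 0.0, -1.0]]
ft_force: [-0.5, 0.5, 5.7]
opening: 0.243
gripper_force: 79.3
time_s: 23.32
ee_pos: [0.397, -0.0116, 0.2292]
tool_rot: [[-0.986, 0.165, 0.002], [0.165, 0.986, -0.001], [-0.002, -0.0, -1.0]]
ft_force: [1.2, -0.3, -3.5]
opening: 0.245
gripper_force: 79.1
time_s: 23.98
ee_pos: [0.6545, 0.1006, 0.2249]
tool_rot: [[-1.0, 0.014, -0.002], [0.014, 1.0, 0.0], [0.002, 0.0, -1.0]]
ft_force: [0.2, -0.8, -2.3]
opening: 0.245
gripper_force: 79.2
dx -0.0288 dy 0.0098 dz 0.1918 twist 0.0007
```

```bash
python3 -m pendant '[{"dx":-0.015,"dy":0.006,"dz":0,"twist":0,"jaw":255},{"dx":-0.027,"dy":0.01,"dz":0.01,"twist":0,"jaw":255},{"dx":-0.027,"dy":0.01,"dz":0.035,"twist":0,"jaw":255},{"dx":-0.027,"dy":0.01,"dz":0.065,"twist":0,"jaw":255},{"dx":-0.027,"dy":0.01,"dz":0.095,"twist":0,"jaw":255},{"dx":-0.027,"dy":0.01,"dz":0.125,"twist":0,"jaw":255},{"dx":-0.027,"dy":0.01,"dz":0.145,"twist":0,"jaw":255},{"dx":-0.027,"dy":0.01,"dz":0.155,"twist":0,"jaw":255}]' && python3 -m pendant '[{"dx":0,"dy":0,"dz":0.01,"twist":0,"jaw":255},{"dx":0,"dy":0,"dz":0.02,"twist":0,"jaw":255},{"dx":0,"dy":0,"dz":0.028,"twist":0,"jaw":255},{"dx":0,"dy":0,"dz":0.03,"twist":0,"jaw":255},{"dx":0,"dy":0,"dz":0.03,"twist":0,"jaw":255},{"dx":0,"dy":0,"dz":0.03,"twist":0,"jaw":255},{"dx":0,"dy":0,"dz":0.03,"twist":0,"jaw":255},{"dx":0,"dy":0,"dz":0.03,"twist":0,"jaw":255}]'
```

```text
time_s: 24.65
ee_pos: [0.6777, 0.1093, 0.0662]
tool_rot: [[-1.0, 0.016, -0.007], [0.016, 1.0, 0.0], [0.007, 0.0, -1.0]]
ft_force: [-0.5, -1.3, -3.7]
opening: 0.242
gripper_force: 79.4
time_s: 25.32
ee_pos: [0.6813, 0.1092, 0.0428]
tool_rot: [[-1.0, 0.016, 0.001], [0.016, 1.0, 0.0], [-0.001, 0.0, -1.0]]
ft_force: [-0.6, 0.2, -3.7]
opening: 0.246
gripper_force: 79.4
```

```bash
python3 -m pendant '[{"dx":0,"dy":0,"dz":0.004,"twist":0,"jaw":255},{"dx":0,"dy":0,"dz":0.008,"twist":0,"jaw":255},{"dx":0,"dy":0,"dz":0.0105,"twist":0,"jaw":255},{"dx":0,"dy":0,"dz":0.0105,"twist":0,"jaw":255},{"dx":0,"dy":0,"dz":0.0105,"twist":0,"jaw":255},{"dx":0,"dy":0,"dz":0.0105,"twist":0,"jaw":200},{"dx":0,"dy":0,"dz":0.0105,"twist":0,"jaw":60},{"dx":0,"dy":0,"dz":0.0105,"twist":0,"jaw":0}]' && python3 -m pendant '[{"dx":0,"dy":0,"dz":0,"twist":0,"jaw":0},{"dx":0,"dy":0,"dz":0,"twist":0,"jaw":0},{"dx":0,"dy":0,"dz":-0.03,"twist":0,"jaw":0},{"dx":0,"dy":0,"dz":-0.06,"twist":0,"jaw":0},{"dx":0,"dy":0,"dz":-0.095,"twist":0,"jaw":0},{"dx":0,"dy":0,"dz":-0.13,"twist":0,"jaw":0},{"dx":0,"dy":0,"dz":-0.16,"twist":0,"jaw":0},{"dx":0,"dy":0,"dz":-0.19,"twist":0,"jaw":0}]'; python3 -m pendant '[{"dx":0.02,"dy":-0.03,"dz":0,"twist":0,"jaw":0},{"dx":0.04,"dy":-0.06,"dz":0,"twist":0,"jaw":0},{"dx":0.055,"dy":-0.08,"dz":0,"twist":0,"jaw":0},{"dx":0.07,"dy":-0.105,"dz":0,"twist":0,"jaw":0},{"dx":0.07,"dy":-0.105,"dz":0,"twist":0,"jaw":0},{"dx":0.07,"dy":-0.105,"dz":0,"twist":0,"jaw":0},{"dx":0.07,"dy":-0.105,"dz":0,"twist":0,"jaw":0},{"dx":0.07,"dy":-0.105,"dz":0,"twist":0,"jaw":0}]'
cat > bl.py <<'E'
from h import *
import sys
st,s,T=wsnap(sys.argv[1]);np.savez(sys.argv[1]+".npz",R=T[0],p=T[1],**s)
print(st["ee_pos"])
hs=cv2.cvtColor(s["img"],cv2.COLOR_BGR2HSV)
for nm,m,z in (("blue",cv2.inRange(hs,(100,120,50),(130,255,255)),.108),("red",cv2.inRange(hs,(0,150,60),(8,255,255)),.108),("cream",cv2.inRange(hs,(13,40,90),(28,160,255)),.06)):
    n,l,q,ce=cv2.connectedComponentsWithStats(m)
    for i in range(1,n):
        if q[i,4]>60: print(nm,q[i],ce[i].round(1),won(s,T,*ce[i],z))
E
python3 bl.py w8
```

```text
time_s: 25.98
ee_pos: [0.681, 0.1092, 0.0316]
tool_rot: [[-1.0, 0.016, 0.001], [0.016, 1.0, 0.0], [-0.001, 0.0, -1.0]]
ft_force: [-1.0, -0.8, 0.9]
opening: 0.515
gripper_force: 0.0
time_s: 26.65
ee_pos: [0.6808, 0.1092, 0.2236]
tool_rot: [[-1.0, 0.016, 0.001], [0.016, 1.0, 0.0], [-0.001, 0.0, -1.0]]
ft_force: [0.8, -0.7, 0.6]
opening: 0.998
gripper_force: 0.0
time_s: 27.32
ee_pos: [0.6095, 0.006, 0.2214]
tool_rot: [[-1.0, 0.015, 0.0], [0.015, 1.0, 0.0], [-0.0, 0.0, -1.0]]
ft_force: [1.1, -0.3, -0.2]
opening: 0.995
gripper_force: 0.0
[0.60949415 0.0060116  0.22135882]
blue [  87    4   78   57 2816] [130.2  32.6] [ 0.4593 -0.1167  0.108 ]
blue [263 111  27  27 566] [275.6 124.3] [0.5453 0.003  0.108 ]
blue [398 118  29  27 601] [411.5 131. ] [0.5488 0.1146 0.108 ]
blue [223 235   4  27  66] [224.3 249. ] [ 0.6497 -0.0436  0.108 ]
red [110 125  29  25 553] [125.  137.1] [ 0.5488 -0.1245  0.108 ]
red [ 316  144   71   42 2637] [352.3 165.3] [0.5783 0.0642 0.108 ]
cream [ 249   97   55   54 1710] [276.4 123. ] [0.5458 0.0031 0.06  ]
cream [ 113  110   69   51 2009] [149.7 130.3] [ 0.5466 -0.1209  0.06  ]
cream [473 232  57  39 793] [500.3 251.2] [0.6872 0.2742 0.06  ]
cream [  4 337  33  48 686] [ 19.5 359.3] [ 0.8979 -0.4561  0.06  ]
cream [532 358  28  55 603] [549.9 380.3] [0.9908 0.532  0.06  ]
cream [  0 376  12  38 174] [  3.  395.7] [ 1.0474 -0.6078  0.06  ]
cream [412 390  55  30 762] [442.9 404.8] [0.9642 0.2634 0.06  ]
cream [ 94 393  54  27 682] [116.1 406.2] [ 0.9608 -0.2671  0.06  ]
```

Blue oil bottle at (0.545, 0.003) and red at (0.5475, −0.125); the wrist and top cameras agree.

```bash
python3 -m pendant '[{"dx":0.025,"dy":-0.002,"dz":0,"twist":0,"jaw":0},{"dx":0.05,"dy":-0.004,"dz":0,"twist":0,"jaw":0},{"dx":0.064,"dy":-0.004,"dz":0,"twist":0,"jaw":0},{"dx":0.064,"dy":-0.004,"dz":0.02,"twist":0,"jaw":0},{"dx":0.064,"dy":-0.004,"dz":0.05,"twist":0,"jaw":0},{"dx":0.064,"dy":-0.004,"dz":0.08,"twist":0,"jaw":0},{"dx":0.064,"dy":-0.004,"dz":0.11,"twist":0,"jaw":0},{"dx":0.064,"dy":-0.004,"dz":0.13,"twist":0,"jaw":0}]' && python3 -m pendant '[{"dx":0,"dy":0,"dz":0.01,"twist":0,"jaw":0},{"dx":0,"dy":0,"dz":0.02,"twist":0,"jaw":0},{"dx":0,"dy":0,"dz":0.03,"twist":0,"jaw":0},{"dx":0,"dy":0,"dz":0.035,"twist":0,"jaw":0},{"dx":0,"dy":0,"dz":0.035,"twist":0,"jaw":0},{"dx":0,"dy":0,"dz":0.035,"twist":0,"jaw":40},{"dx":0,"dy":0,"dz":0.035,"twist":0,"jaw":70},{"dx":0,"dy":0,"dz":0.035,"twist":0,"jaw":90}]' 35 && python3 -m pendant '[{"dx":0,"dy":0,"dz":0,"twist":0,"jaw":110},{"dx":0,"dy":0,"dz":0,"twist":0,"jaw":140},{"dx":0,"dy":0,"dz":0,"twist":0,"jaw":200},{"dx":0,"dy":0,"dz":0,"twist":0,"jaw":255},{"dx":0,"dy":0,"dz":0,"twist":0,"jaw":255},{"dx":0,"dy":0,"dz":0,"twist":0,"jaw":255},{"dx":0,"dy":0,"dz":0,"twist":0,"jaw":255},{"dx":0,"dy":0,"dz":0,"twist":0,"jaw":255}]'
```

```text
time_s: 28.03
ee_pos: [0.5441, 0.0034, 0.0883]
tool_rot: [[-1.0, 0.015, -0.002], [0.015, 1.0, 0.001], [0.002, 0.001, -1.0]]
ft_force: [-0.5, -0.7, 0.0]
opening: 1.004
gripper_force: 0.0
time_s: 28.7
ee_pos: [0.5457, 0.0022, 0.0573]
tool_rot: [[-1.0, 0.016, 0.001], [0.016, 1.0, -0.0], [-0.001, -0.0, -1.0]]
ft_force: [-0.4, 0.9, 1.1]
opening: 0.645
gripper_force: 0.0
time_s: 29.37
ee_pos: [0.5456, 0.0024, 0.0572]
tool_rot: [[-1.0, 0.016, 0.001], [0.016, 1.0, 0.0], [-0.001, 0.0, -1.0]]
ft_force: [-1.0, 1.8, 5.7]
opening: 0.545
gripper_force: 35.8
```

```bash
python3 -m pendant '[{"dx":0,"dy":0,"dz":-0.01,"twist":0,"jaw":255},{"dx":0,"dy":0,"dz":-0.03,"twist":0,"jaw":255},{"dx":0,"dy":0,"dz":-0.055,"twist":0,"jaw":255},{"dx":0,"dy":0,"dz":-0.085,"twist":0,"jaw":255},{"dx":0,"dy":0,"dz":-0.115,"twist":0,"jaw":255},{"dx":0,"dy":0,"dz":-0.14,"twist":0,"jaw":255},{"dx":0,"dy":0,"dz":-0.155,"twist":0,"jaw":255},{"dx":0,"dy":0,"dz":-0.16,"twist":0,"jaw":255}]' && python3 -m pendant '[{"dx":-0.001,"dy":0.02,"dz":0,"twist":0,"jaw":255},{"dx":-0.002,"dy":0.045,"dz":0,"twist":0,"jaw":255},{"dx":-0.004,"dy":0.075,"dz":0,"twist":0,"jaw":255},{"dx":-0.006,"dy":0.105,"dz":0,"twist":0,"jaw":255},{"dx":-0.007,"dy":0.135,"dz":0,"twist":0,"jaw":255},{"dx":-0.008,"dy":0.165,"dz":0,"twist":0,"jaw":255},{"dx":-0.009,"dy":0.195,"dz":0,"twist":0,"jaw":255},{"dx":-0.01,"dy":0.225,"dz":0,"twist":0,"jaw":255}]' && python3 -m pendant '[{"dx":-0.001,"dy":0.03,"dz":0,"twist":0,"jaw":255},{"dx":-0.002,"dy":0.06,"dz":0,"twist":0,"jaw":255},{"dx":-0.003,"dy":0.09,"dz":0,"twist":0,"jaw":255},{"dx":-0.005,"dy":0.115,"dz":0,"twist":0,"jaw":255},{"dx":-0.005,"dy":0.129,"dz":0,"twist":0,"jaw":255},{"dx":-0.005,"dy":0.129,"dz":0,"twist":0,"jaw":255},{"dx":-0.005,"dy":0.129,"dz":0,"twist":0,"jaw":255},{"dx":-0.005,"dy":0.129,"dz":0,"twist":0,"jaw":255}]'
python3 - <<'E'
from h import *
st,s,T=wsnap("w9");np.savez("w9.npz",R=T[0],p=T[1],**s)
print(st["ee_pos"]);go(st,.567,.356,z=.062)
c,q=np.cos(.06),np.sin(.06)
L=lambda x,y,z:[.5069+c*x-q*y,.3527+q*x+c*y,z]
pts=wproj(s,T,[L(-.094,-.059,.039),L(.094,-.059,.039),L(.094,.059,.039),L(-.094,.059,.039)])
v=wproj(s,T,[[.449,.369,.085]]);print(pts.round(0).tolist(),v)
im=s["img"].copy();cv2.polylines(im,[pts.round().astype(int)],True,(0,0,255),1);cv2.circle(im,tuple(int(a) for a in v[0]),3,(255,0,255),1);cv2.imwrite("pics/w9a.png",im)
E
```

```text
time_s: 30.03
ee_pos: [0.546, 0.002, 0.2198]
tool_rot: [[-1.0, 0.016, 0.004], [0.016, 1.0, -0.001], [-0.004, -0.001, -1.0]]
ft_force: [1.3, 0.2, -1.4]
opening: 0.551
gripper_force: 36.2
time_s: 30.7
ee_pos: [0.5579, 0.2285, 0.2153]
tool_rot: [[-1.0, 0.016, -0.001], [0.016, 1.0, -0.0], [0.001, -0.0, -1.0]]
ft_force: [0.8, 0.1, -1.2]
opening: 0.551
gripper_force: 36.3
time_s: 31.37
ee_pos: [0.5654, 0.3553, 0.2156]
tool_rot: [[-1.0, 0.016, -0.001], [0.016, 1.0, -0.001], [0.001, -0.001, -1.0]]
ft_force: [-0.3, 0.4, -0.7]
opening: 0.548
gripper_force: 36.4
[0.56538404 0.35531213 0.21562169]
dx -0.0018 dy 0.0008 dz 0.1536 twist 0.0000
[[210.0, 41.0], [228.0, 224.0], [341.0, 215.0], [330.0, 31.0]] [[295.25384806  61.82853882]]
```

View pics/w9a.png

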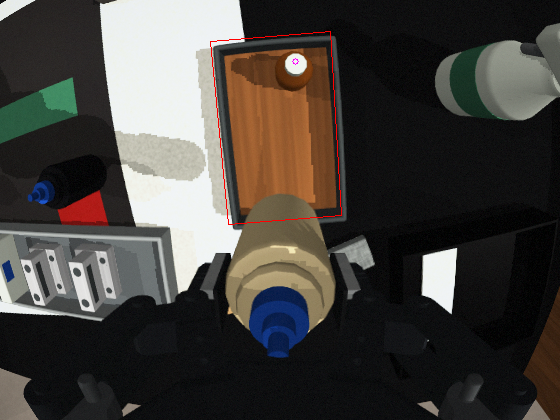

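Tray rim and vial match (actual about 3 mm right and down); the rack shows the block and two upright adapters at (5–110, 250–305). Lower the blue bottle.

```bash
python3 -m pendant '[{"dx":0,"dy":0.003,"dz":0.025,"twist":0,"jaw":255},{"dx":0,"dy":0.003,"dz":0.055,"twist":0,"jaw":255},{"dx":0,"dy":0.003,"dz":0.085,"twist":0,"jaw":255},{"dx":0,"dy":0.003,"dz":0.11,"twist":0,"jaw":255},{"dx":0,"dy":0.003,"dz":0.13,"twist":0,"jaw":255},{"dx":0,"dy":0.003,"dz":0.142,"twist":0,"jaw":255},{"dx":0,"dy":0.003,"dz":0.145,"twist":0,"jaw":255},{"dx":0,"dy":0.003,"dz":0.145,"twist":0,"jaw":255}]' && python3 -m pendant '[{"dx":0,"dy":0,"dz":0.003,"twist":0,"jaw":255},{"dx":0,"dy":0,"dz":0.006,"twist":0,"jaw":255},{"dx":0,"dy":0,"dz":0.007,"twist":0,"jaw":255},{"dx":0,"dy":0,"dz":0.007,"twist":0,"jaw":255},{"dx":0,"dy":0,"dz":0.007,"twist":0,"jaw":255},{"dx":0,"dy":0,"dz":0.007,"twist":0,"jaw":255},{"dx":0,"dy":0,"dz":0.007,"twist":0,"jaw":255},{"dx":0,"dy":0,"dz":0.007,"twist":0,"jaw":255}]'
```

```text
time_s: 32.08
ee_pos: [0.5655, 0.3584, 0.071]
tool_rot: [[-1.0, 0.017, -0.001], [0.017, 1.0, -0.0], [0.001, -0.0, -1.0]]
ft_force: [0.4, -0.2, -0.5]
opening: 0.549
gripper_force: 36.4
time_s: 32.75
ee_pos: [0.5657, 0.3592, 0.0645]
tool_rot: [[-1.0, 0.016, 0.0], [0.016, 1.0, 0.0], [-0.0, 0.0, -1.0]]
ft_force: [-0.8, -0.0, -1.1]
opening: 0.55
gripper_force: 36.4
```

```bash
python3 -m pendant '[{"dx":0,"dy":0,"dz":0.002,"twist":0,"jaw":255},{"dx":0,"dy":0,"dz":0.003,"twist":0,"jaw":255},{"dx":0,"dy":0,"dz":0.003,"twist":0,"jaw":255},{"dx":0,"dy":0,"dz":0.003,"twist":0,"jaw":120},{"dx":0,"dy":0,"dz":0.003,"twist":0,"jaw":80},{"dx":0,"dy":0,"dz":0.003,"twist":0,"jaw":40},{"dx":0,"dy":0,"dz":0.003,"twist":0,"jaw":0},{"dx":0,"dy":0,"dz":0.003,"twist":0,"jaw":0}]' && python3 -m pendant '[{"dx":0,"dy":0,"dz":0,"twist":0,"jaw":0},{"dx":0,"dy":0,"dz":-0.015,"twist":0,"jaw":0},{"dx":0,"dy":0,"dz":-0.035,"twist":0,"jaw":0},{"dx":0,"dy":0,"dz":-0.06,"twist":0,"jaw":0},{"dx":0,"dy":0,"dz":-0.09,"twist":0,"jaw":0},{"dx":0,"dy":0,"dz":-0.12,"twist":0,"jaw":0},{"dx":0,"dy":0,"dz":-0.145,"twist":0,"jaw":0},{"dx":0,"dy":0,"dz":-0.16,"twist":0,"jaw":0}]' && python3 -m pendant '[{"dx":0,"dy":-0.025,"dz":0,"twist":0,"jaw":0},{"dx":0,"dy":-0.055,"dz":0,"twist":0,"jaw":0},{"dx":0,"dy":-0.09,"dz":0,"twist":0,"jaw":0},{"dx":0,"dy":-0.125,"dz":0,"twist":0,"jaw":0},{"dx":0,"dy":-0.16,"dz":0,"twist":0,"jaw":0},{"dx":0,"dy":-0.195,"dz":0,"twist":0,"jaw":0},{"dx":0,"dy":-0.23,"dz":0,"twist":0,"jaw":0},{"dx":0,"dy":-0.265,"dz":0,"twist":0,"jaw":0}]' &&  python3 -m pendant '[{"dx":-0.005,"dy":-0.035,"dz":0,"twist":0,"jaw":0},{"dx":-0.015,"dy":-0.07,"dz":0,"twist":0,"jaw":0},{"dx":-0.025,"dy":-0.105,"dz":0,"twist":0,"jaw":0},{"dx":-0.035,"dy":-0.14,"dz":0,"twist":0,"jaw":0},{"dx":-0.045,"dy":-0.175,"dz":0,"twist":0,"jaw":0},{"dx":-0.05,"dy":-0.205,"dz":0,"twist":0,"jaw":0},{"dx":-0.05,"dy":-0.219,"dz":0,"twist":0,"jaw":0},{"dx":-0.05,"dy":-0.219,"dz":0,"twist":0,"jaw":0}]'; python3 bl.py w10 | grep -v cream
python3 - <<'E'
from h import *
from rig import bot
go(bot.sense(),.5475,-.125,z=.0573)
E
```

```text
time_s: 33.42
ee_pos: [0.5657, 0.3591, 0.0614]
tool_rot: [[-1.0, 0.016, 0.0], [0.016, 1.0, 0.0], [-0.0, 0.0, -1.0]]
ft_force: [-0.1, -0.3, 0.5]
opening: 1.0
gripper_force: 0.0
time_s: 34.08
ee_pos: [0.5665, 0.3594, 0.2251]
tool_rot: [[-1.0, 0.016, 0.004], [0.016, 1.0, 0.002], [-0.004, 0.002, -1.0]]
ft_force: [0.9, 1.1, 0.6]
opening: 0.995
gripper_force: 0.0
time_s: 34.75
ee_pos: [0.5612, 0.0926, 0.2215]
tool_rot: [[-1.0, 0.016, 0.001], [0.016, 1.0, 0.0], [-0.001, 0.0, -1.0]]
ft_force: [1.3, -0.4, 0.3]
opening: 1.003
gripper_force: 0.0
time_s: 35.42
ee_pos: [0.6078, -0.1287, 0.2208]
tool_rot: [[-1.0, 0.019, -0.0], [0.019, 1.0, -0.0], [0.0, -0.0, -1.0]]
ft_force: [0.7, 0.7, 0.5]
opening: 0.995
gripper_force: 0.0
[ 0.60781468 -0.1286639   0.22082314]
blue [ 208    0   76   49 2813] [246.2  22.6] [ 0.4609 -0.1527  0.108 ]
blue [516 131  28  23 427] [527.7 141.6] [0.5489 0.1119 0.108 ]
red [267 118  27  27 584] [280.2 131.1] [ 0.549  -0.1281  0.108 ]
red [ 427  149   54   38 1911] [454.2 167.9] [0.5777 0.024  0.108 ]
dx 0.0602 dy 0.0005 dz 0.1637 twist 0.0000
```

```bash
python3 -m pendant '[{"dx":0.025,"dy":0.001,"dz":0,"twist":0,"jaw":0},{"dx":0.05,"dy":0.001,"dz":0,"twist":0,"jaw":0},{"dx":0.06,"dy":0.001,"dz":0,"twist":0,"jaw":0},{"dx":0.06,"dy":0.001,"dz":0.02,"twist":0,"jaw":0},{"dx":0.06,"dy":0.001,"dz":0.05,"twist":0,"jaw":0},{"dx":0.06,"dy":0.001,"dz":0.08,"twist":0,"jaw":0},{"dx":0.06,"dy":0.001,"dz":0.11,"twist":0,"jaw":0},{"dx":0.06,"dy":0.001,"dz":0.13,"twist":0,"jaw":0}]' && python3 -m pendant '[{"dx":0,"dy":0,"dz":0.01,"twist":0,"jaw":0},{"dx":0,"dy":0,"dz":0.02,"twist":0,"jaw":0},{"dx":0,"dy":0,"dz":0.03,"twist":0,"jaw":0},{"dx":0,"dy":0,"dz":0.034,"twist":0,"jaw":0},{"dx":0,"dy":0,"dz":0.034,"twist":0,"jaw":0},{"dx":0,"dy":0,"dz":0.034,"twist":0,"jaw":40},{"dx":0,"dy":0,"dz":0.034,"twist":0,"jaw":70},{"dx":0,"dy":0,"dz":0.034,"twist":0,"jaw":90}]' 35 && python3 -m pendant '[{"dx":0,"dy":0,"dz":0,"twist":0,"jaw":110},{"dx":0,"dy":0,"dz":0,"twist":0,"jaw":140},{"dx":0,"dy":0,"dz":0,"twist":0,"jaw":200},{"dx":0,"dy":0,"dz":0,"twist":0,"jaw":255},{"dx":0,"dy":0,"dz":0,"twist":0,"jaw":255},{"dx":0,"dy":0,"dz":0,"twist":0,"jaw":255},{"dx":0,"dy":0,"dz":0,"twist":0,"jaw":255},{"dx":0,"dy":0,"dz":0,"twist":0,"jaw":255}]'
```

```text
time_s: 36.13
ee_pos: [0.5469, -0.1214, 0.0886]
tool_rot: [[-1.0, 0.014, -0.002], [0.014, 1.0, 0.001], [0.002, 0.001, -1.0]]
ft_force: [0.0, 0.2, -0.4]
opening: 0.999
gripper_force: 0.0
time_s: 36.8
ee_pos: [0.5486, -0.124, 0.0582]
tool_rot: [[-1.0, 0.016, 0.001], [0.016, 1.0, -0.001], [-0.001, -0.001, -1.0]]
ft_force: [0.4, -0.4, 0.1]
opening: 0.65
gripper_force: 0.2
time_s: 37.47
ee_pos: [0.5487, -0.1244, 0.0583]
tool_rot: [[-1.0, 0.016, 0.002], [0.016, 1.0, -0.001], [-0.002, -0.001, -1.0]]
ft_force: [0.4, -2.0, 5.3]
opening: 0.552
gripper_force: 35.5
```

```bash
python3 -m pendant '[{"dx":0,"dy":0,"dz":-0.01,"twist":0,"jaw":255},{"dx":0,"dy":0,"dz":-0.03,"twist":0,"jaw":255},{"dx":0,"dy":0,"dz":-0.055,"twist":0,"jaw":255},{"dx":0,"dy":0,"dz":-0.085,"twist":0,"jaw":255},{"dx":0,"dy":0,"dz":-0.115,"twist":0,"jaw":255},{"dx":0,"dy":0,"dz":-0.14,"twist":0,"jaw":255},{"dx":0,"dy":0,"dz":-0.155,"twist":0,"jaw":255},{"dx":0,"dy":0,"dz":-0.165,"twist":0,"jaw":255}]' && python3 -m pendant '[{"dx":0.003,"dy":0.025,"dz":0,"twist":0,"jaw":255},{"dx":0.006,"dy":0.055,"dz":0,"twist":0,"jaw":255},{"dx":0.009,"dy":0.085,"dz":0,"twist":0,"jaw":255},{"dx":0.012,"dy":0.115,"dz":0,"twist":0,"jaw":255},{"dx":0.015,"dy":0.145,"dz":0,"twist":0,"jaw":255},{"dx":0.018,"dy":0.175,"dz":0,"twist":0,"jaw":255},{"dx":0.021,"dy":0.205,"dz":0,"twist":0,"jaw":255},{"dx":0.024,"dy":0.235,"dz":0,"twist":0,"jaw":255}]' && python3 -m pendant '[{"dx":0.004,"dy":0.03,"dz":0,"twist":0,"jaw":255},{"dx":0.008,"dy":0.06,"dz":0,"twist":0,"jaw":255},{"dx":0.012,"dy":0.09,"dz":0,"twist":0,"jaw":255},{"dx":0.016,"dy":0.12,"dz":0,"twist":0,"jaw":255},{"dx":0.019,"dy":0.15,"dz":0,"twist":0,"jaw":255},{"dx":0.022,"dy":0.18,"dz":0,"twist":0,"jaw":255},{"dx":0.024,"dy":0.21,"dz":0,"twist":0,"jaw":255},{"dx":0.024,"dy":0.232,"dz":0,"twist":0,"jaw":255}]' && python3 -m pendant '[{"dx":0,"dy":0,"dz":0,"twist":0,"jaw":255},{"dx":0,"dy":0,"dz":0,"twist":0,"jaw":255},{"dx":0,"dy":0,"dz":0,"twist":0,"jaw":255},{"dx":0,"dy":0,"dz":0,"twist":0,"jaw":255},{"dx":0,"dy":0,"dz":0,"twist":0,"jaw":255},{"dx":0,"dy":0,"dz":0,"twist":0,"jaw":255},{"dx":0,"dy":0,"dz":0,"twist":0,"jaw":255},{"dx":0,"dy":0,"dz":0,"twist":0,"jaw":255}]'
python3 - <<'E'
from h import *
from rig import bot
st,s,T=wsnap("w11");go(st,.508,.347,z=.0628)
hs=cv2.cvtColor(s["img"],cv2.COLOR_BGR2HSV);m=cv2.inRange(hs,(0,0,200),(180,30,255));m[:, :240]=0
n,l,q,ce=cv2.connectedComponentsWithStats(m)
print([(q[i].tolist(),won(s,T,*ce[i],.085).tolist()) for i in range(1,n) if q[i,4]>80])
print(wproj(s,T,[[.449,.369,.085]]))
E
```

```text
time_s: 38.13
ee_pos: [0.5484, -0.1237, 0.2249]
tool_rot: [[-1.0, 0.016, 0.002], [0.016, 1.0, -0.0], [-0.002, -0.0, -1.0]]
ft_force: [0.9, 0.4, -1.9]
opening: 0.556
gripper_force: 36.1
time_s: 38.8
ee_pos: [0.5268, 0.1132, 0.2217]
tool_rot: [[-1.0, 0.016, -0.001], [0.016, 1.0, 0.0], [0.001, 0.0, -1.0]]
ft_force: [0.9, 1.2, -0.8]
opening: 0.551
gripper_force: 36.2
time_s: 39.47
ee_pos: [0.506, 0.3463, 0.2215]
tool_rot: [[-1.0, 0.014, -0.002], [0.014, 1.0, 0.0], [0.002, 0.0, -1.0]]
ft_force: [0.6, -0.4, -1.3]
opening: 0.547
gripper_force: 36.2
time_s: 40.13
ee_pos: [0.5076, 0.3436, 0.2224]
tool_rot: [[-1.0, 0.016, 0.0], [0.016, 1.0, 0.0], [-0.0, 0.0, -1.0]]
ft_force: [0.1, 0.2, -1.3]
opening: 0.553
gripper_force: 36.3
dx -0.0004 dy 0.0034 dz 0.1596 twist 0.0000
[([240, 0, 17, 100, 981], [0.3869, 0.3156, 0.085]), ([300, 122, 20, 20, 320], [0.4509, 0.3693, 0.085]), ([424, 288, 29, 24, 320], [0.6266, 0.5229, 0.085])]
[[309.27956076 129.51707031]]
```

Vial confirmed at (0.451, 0.369). Lower the red bottle at (0.508, 0.345).

```bash
python3 -m pendant '[{"dx":0,"dy":0.002,"dz":0.025,"twist":0,"jaw":255},{"dx":0,"dy":0.002,"dz":0.055,"twist":0,"jaw":255},{"dx":0,"dy":0.002,"dz":0.085,"twist":0,"jaw":255},{"dx":0,"dy":0.002,"dz":0.11,"twist":0,"jaw":255},{"dx":0,"dy":0.002,"dz":0.13,"twist":0,"jaw":255},{"dx":0,"dy":0.002,"dz":0.145,"twist":0,"jaw":255},{"dx":0,"dy":0.002,"dz":0.15,"twist":0,"jaw":255},{"dx":0,"dy":0.002,"dz":0.15,"twist":0,"jaw":255}]' && python3 -m pendant '[{"dx":0,"dy":0,"dz":0.002,"twist":0,"jaw":255},{"dx":0,"dy":0,"dz":0.004,"twist":0,"jaw":255},{"dx":0,"dy":0,"dz":0.006,"twist":0,"jaw":255},{"dx":0,"dy":0,"dz":0.007,"twist":0,"jaw":255},{"dx":0,"dy":0,"dz":0.007,"twist":0,"jaw":255},{"dx":0,"dy":0,"dz":0.007,"twist":0,"jaw":255},{"dx":0,"dy":0,"dz":0.007,"twist":0,"jaw":255},{"dx":0,"dy":0,"dz":0.007,"twist":0,"jaw":255}]'
```

```text
time_s: 40.85
ee_pos: [0.5065, 0.3456, 0.0709]
tool_rot: [[-1.0, 0.016, -0.002], [0.016, 1.0, -0.001], [0.002, -0.001, -1.0]]
ft_force: [-0.3, 0.1, -1.5]
opening: 0.552
gripper_force: 36.3
time_s: 41.52
ee_pos: [0.5076, 0.346, 0.0655]
tool_rot: [[-1.0, 0.016, 0.0], [0.016, 1.0, 0.0], [-0.0, 0.0, -1.0]]
ft_force: [-0.0, -0.9, -1.2]
opening: 0.552
gripper_force: 36.3
```

```bash
python3 -m pendant '[{"dx":0,"dy":0,"dz":0.002,"twist":0,"jaw":255},{"dx":0,"dy":0,"dz":0.003,"twist":0,"jaw":255},{"dx":0,"dy":0,"dz":0.003,"twist":0,"jaw":255},{"dx":0,"dy":0,"dz":0.003,"twist":0,"jaw":120},{"dx":0,"dy":0,"dz":0.003,"twist":0,"jaw":80},{"dx":0,"dy":0,"dz":0.003,"twist":0,"jaw":40},{"dx":0,"dy":0,"dz":0.003,"twist":0,"jaw":0},{"dx":0,"dy":0,"dz":0.003,"twist":0,"jaw":0}]' && python3 -m pendant '[{"dx":0,"dy":0,"dz":0,"twist":0,"jaw":0},{"dx":0,"dy":0,"dz":-0.015,"twist":0,"jaw":0},{"dx":0,"dy":0,"dz":-0.035,"twist":0,"jaw":0},{"dx":0,"dy":0,"dz":-0.06,"twist":0,"jaw":0},{"dx":0,"dy":0,"dz":-0.09,"twist":0,"jaw":0},{"dx":0,"dy":0,"dz":-0.12,"twist":0,"jaw":0},{"dx":0,"dy":0,"dz":-0.145,"twist":0,"jaw":0},{"dx":0,"dy":0,"dz":-0.17,"twist":0,"jaw":0}]' && python3 -m pendant '[{"dx":-0.01,"dy":-0.025,"dz":0,"twist":0,"jaw":0},{"dx":-0.025,"dy":-0.055,"dz":0,"twist":0,"jaw":0},{"dx":-0.04,"dy":-0.085,"dz":0,"twist":0,"jaw":0},{"dx":-0.055,"dy":-0.115,"dz":0,"twist":0,"jaw":0},{"dx":-0.07,"dy":-0.145,"dz":0,"twist":0,"jaw":0},{"dx":-0.085,"dy":-0.175,"dz":0,"twist":0,"jaw":0},{"dx":-0.1,"dy":-0.2,"dz":0,"twist":0,"jaw":0},{"dx":-0.11,"dy":-0.22,"dz":0,"twist":0,"jaw":0}]'; python3 bl.py w12
python3 - <<'E'
from h import *
from rig import eyes
d=dict(np.load("w12.npz"));T=(d["R"],d["p"])
hs=cv2.cvtColor(d["img"],cv2.COLOR_BGR2HSV);m=cv2.inRange(hs,(0,0,165),(180,35,255))
n,l,q,ce=cv2.connectedComponentsWithStats(m)
for i in range(1,n):
    if 100<q[i,4]<6000: print("bright",q[i],won(d,T,*ce[i],.055))
s=eyes.snapshot("scene");print("scene proj blue,red nozzle",proj(s,[[.566,.359,.115],[.508,.346,.115],[.566,.359,.05],[.508,.346,.05]]).round(0).tolist())
hs=cv2.cvtColor(s["img"],cv2.COLOR_BGR2HSV)
for nm,lo,hi in(("blue",(100,120,50),(130,255,255)),("red",(0,150,60),(8,255,255)),("cream",(13,40,90),(28,160,255))):
    m=cv2.inRange(hs,lo,hi);m[:,:240]=0;m[:180]=0;n,l,q,ce=cv2.connectedComponentsWithStats(m)
    for i in range(1,n):
        if q[i,4]>25 and q[i,0]<400: print(nm,q[i],ce[i].round(0))
E
```

```text
time_s: 42.18
ee_pos: [0.5075, 0.346, 0.0623]
tool_rot: [[-1.0, 0.016, 0.0], [0.016, 1.0, 0.0], [-0.0, 0.0, -1.0]]
ft_force: [0.3, 0.4, 0.5]
opening: 1.002
gripper_force: 0.0
time_s: 42.85
ee_pos: [0.5075, 0.346, 0.234]
tool_rot: [[-1.0, 0.016, 0.001], [0.016, 1.0, 0.0], [-0.001, 0.0, -1.0]]
ft_force: [-0.1, 0.4, -0.3]
opening: 1.0
gripper_force: 0.0
time_s: 43.52
ee_pos: [0.615, 0.1219, 0.2322]
tool_rot: [[-1.0, 0.017, 0.0], [0.017, 1.0, -0.0], [-0.0, -0.0, -1.0]]
ft_force: [-0.3, 0.5, 0.6]
opening: 0.997
gripper_force: 0.0
[0.61495895 0.12192374 0.2322075 ]
blue [  17   22   69   53 2254] [55.6 49.2] [ 0.4601 -0.0903  0.108 ]
blue [257 109  32  29 730] [272.1 123.1] [0.5501 0.116  0.108 ]
blue [505 140  27  22 419] [516.6 150.3] [0.5662 0.3577 0.108 ]
blue [128 229   7  25  96] [131.2 240.4] [ 0.652  -0.0216  0.108 ]
red [ 20   0  29   9 152] [30.8  2.9] [ 0.3988 -0.1296  0.108 ]
red [493  80  30  23 452] [506.  91.] [0.5091 0.3391 0.108 ]
red [ 212  140   77   41 2624] [250. 162.] [0.5819 0.0969 0.108 ]
cream [ 444   69   67   47 1978] [475.2  90.3] [0.5081 0.3329 0.06  ]
cream [ 
[... 668 characters left out ...]
.1119 0.055 ]
bright [ 538  206   22   85 1043] [0.7092 0.511  0.055 ]
bright [199 210  19  54 641] [0.6686 0.0427 0.055 ]
bright [463 215  23  33 520] [0.6703 0.3532 0.055 ]
bright [172 220  27  59 915] [0.6796 0.0164 0.055 ]
bright [420 249  29  15 153] [0.7018 0.3063 0.055 ]
bright [190 287 167   7 466] [0.7343 0.0924 0.055 ]
scene proj blue,red nozzle [[321.0, 258.0], [333.0, 246.0], [320.0, 274.0], [331.0, 262.0]]
blue [248 180  13  13 115] [255. 185.]
blue [272 210   8   9  52] [275. 215.]
blue [318 254   8  11  56] [321. 259.]
red [253 230  19  16 124] [262. 237.]
red [329 242   8  10  46] [332. 248.]
cream [ 305  248   56   46 1138] [329. 271.]
cream [256 290  32  18 225] [271. 298.]
```

```bash
python3 -c "
from rig import bot
print(bot.job_done())"
```

```text
the job is handed in; nothing more can be done
None
```

I handed the job in at about 44 s of the 210 s limit: I knocked the jammed adapter clear with the block, stood it, the one loose adapter and the block in the rack, and stood both oil bottles upright in the drip tray; the hand-in returned no verdict.

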